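# Kit shades and tubes for the next lamp order

## Robot

A 7-joint arm with a two-finger parallel gripper is mounted at the origin on the work surface. World frame = base frame: x ahead of the robot, y to its left, z up, the work surface at z = 0. Lengths are in m, angles in rad, forces in N, time in s.
With the tool pointing down it reaches from about 0.4 to 0.85 m from the base axis. Payload 10.4 kg.
Tool frame: the origin (TCP) lies midway between the tips of the shut fingers; the grasp point (between the pads) lies hold_point_z behind it (hold_point_z is the distance from the TCP to the grasp point, in m); z points along the fingers, y is the line along which they close (so a half turn about z gives the same grasp; the last joint's range is limited). The gripper opens to 87 mm and grips with 3 to 60 N. Pads are 19 mm wide; open, the fingers measure 117 mm over their backs; the gripper's body (75 mm by 190 mm) begins 51 mm behind the grasp point.
Start: joints at [1.152, 0.332, -0.065, 1.46, 0.022, 1.35, -0.088], TCP at [0.241, -0.577, 0.223] pointing down, gripper open.
Joint ranges: [-2.6, 2.6], [-0.5, 2.12], [-1.47, 1.34], [0.16, 2.42], [-1.27, 4.41], [0.06, 2.06], [-2.6, 2.6]. Speed limits (rad/s): [2.22, 2.22, 2.79, 2.79, 3.14, 3.14, 3.14].

## Interface

Orientations are given as a unit quaternion [x, y, z, w].
In Python, from bench import * gives the robot as it stands. The module is installed in compiled form; this text tells all that it offers.
- The arm moves only by the tool drive_tool, never from a script. Its argument "increments" is a list of rows, each a list of 6 numbers: the shift along the tool's x, y, z scaled (see below), then the turn, a rotation vector about the tool's x, y, z scaled (see below). In form: [[dx, dy, dz, rx, ry, rz], ...]. A call has exactly 5 rows; each row is the pose to reach, as a shift and turn from the pose commanded when the call began, along the tool's axes at that moment; what a row does not reach only later rows make up. The controller multiplies each number of a shift by 300 mm and each number of a turn by pi/4 rad. A row lasts 1/12 s, in which the tool goes at most 41.7 mm and 7.16 degrees, less where a joint would pass 70% of its speed; a pose out of reach is approached as far as the arm can. A call with a number of a shift or a turn outside -1 to 1 is refused whole. A call with a gripper value outside its range is refused whole. "claw" is the closure, from 0 (fully open) to 1 (shut), set as the call begins (left out, the last holds). The fingers move at their own pace and stop on an object; "force" is the grip in N (left out, the last holds). Time passes only in rows, so rows that repeat a pose let the fingers close, or fill a call up. It gives the time, the measured TCP pose, the force, the opening and the grip force at its end, in the units of the state.
- read_state(): the state, without advancing time (a new reading comes with each control period).
- camera(name): name is "scene" or "top" or "wrist"; returns the picture (384x512x3 uint8, blue, green, red); there is no depth.
- get_calibration(name): a dict with "K" (3x3 intrinsics, pixels), "position" and "rotation" of the camera in the world. Camera axes: x right, y down, z forward; pixel columns grow to the right and rows downward; lengths in m; the calibration is good to about 2 mm. A picture is of the moment at which its call begins: read the wrist's pose just before it. get_calibration takes no time and is no camera call; for the wrist camera it gives the pose at the moment of the call.
- close_job(): hands the job in; it is judged then, once.
The state is a dict: "time": time; "joint_positions": joint angles; "joint_vel": joint speeds; "joint_torque": joint torques, N m; "ee_pos": TCP position; "eef_rot": TCP orientation; "ft_force": force on the tool from outside, world axes, zero at the start; "torque": the same for the moment, N m; "width": finger opening in m; "grip_force": force on a finger pad.
Only numpy, scipy, OpenCV 4.12 (cv2) and the standard library are available. Lean on these libraries where they do the work, as an engineer would, in place of code of your own. Each camera call takes 0.05 s, during which the arm holds its last target. There are 200 camera calls.

## Task

Kit the next lamp order: nest every loose shade, upright and fully home, on the one on the spring stand, each with a light push that stops well before the spring seat reaches its stop, and lay every loose tube down in a V groove of its own in the rack, settled in both combs and about centred along the groove. Only once all of them are in place, throw the call lever fully over; leave the screwdriver and the flask alone.

Things in the scene. Friction and masses are not known exactly. Their poses are not given: they have to be found in the camera images.
- first_mid (a point): the first shade, of the same shape as the loose ones, fixed mouth down on the spring stand (a 110 mm round foot): this point is half-way up it, 41 mm above its mouth and about 73 mm above the bench; z up. A shade nested fully home sits 23 mm higher (its middle above the middle) than the one beneath it (its mouth goes over the neck and cone below, with 15 mm to spare all round at first, closing as the tapers meet) and leaves the whole neck free for gripping
- seat (a joint): how far the spring seat that carries the first shade is pressed down, m: 0 unloaded, stop at 0.012; the spring takes about 2 N per mm, and each nested shade weighs it down by about 0.4 mm. Past 0.0095 counts as rammed
- shade1_mid (a point): loose aluminium lamp shade standing mouth down on the bench (may be absent): a hollow cone 62 mm high, 71 mm across at the mouth and 48 mm at its top, wall about 4 mm, with a solid round neck on it, 32 mm across and 20 mm tall, to grip; 82 mm tall in all, 80 g, all shades alike. This point is half-way up (41 mm above the mouth) on its axis; z points along the axis from mouth to neck
- shade2_mid (a point): loose aluminium lamp shade standing mouth down on the bench (may be absent): a hollow cone 62 mm high, 71 mm across at the mouth and 48 mm at its top, wall about 4 mm, with a solid round neck on it, 32 mm across and 20 mm tall, to grip; 82 mm tall in all, 80 g, all shades alike. This point is half-way up (41 mm above the mouth) on its axis; z points along the axis from mouth to neck
- shade3_mid (a point): loose aluminium lamp shade standing mouth down on the bench (may be absent): a hollow cone 62 mm high, 71 mm across at the mouth and 48 mm at its top, wall about 4 mm, with a solid round neck on it, 32 mm across and 20 mm tall, to grip; 82 mm tall in all, 80 g, all shades alike. This point is half-way up (41 mm above the mouth) on its axis; z points along the axis from mouth to neck
- shade4_mid (a point): loose aluminium lamp shade standing mouth down on the bench (may be absent): a hollow cone 62 mm high, 71 mm across at the mouth and 48 mm at its top, wall about 4 mm, with a solid round neck on it, 32 mm across and 20 mm tall, to grip; 82 mm tall in all, 80 g, all shades alike. This point is half-way up (41 mm above the mouth) on its axis; z points along the axis from mouth to neck
- tube1_mid (a point): loose white lamp tube (may be absent), 16 mm across, 212 mm long, 60 g, with an 18 mm square metal cap over the last 12 mm at each end so that it does not roll; lies flat on the cardboard sheet at the start. This point is its centre; x runs along the tube (either end is alike, and it may lie on any of its four sides)
- tube2_mid (a point): loose white lamp tube (may be absent), 16 mm across, 212 mm long, 60 g, with an 18 mm square metal cap over the last 12 mm at each end so that it does not roll; lies flat on the cardboard sheet at the start. This point is its centre; x runs along the tube (either end is alike, and it may lie on any of its four sides)
- tube3_mid (a point): loose white lamp tube (may be absent), 16 mm across, 212 mm long, 60 g, with an 18 mm square metal cap over the last 12 mm at each end so that it does not roll; lies flat on the cardboard sheet at the start. This point is its centre; x runs along the tube (either end is alike, and it may lie on any of its four sides)
- groove1 (a point): groove 1 of the three parallel V grooves (44 mm apart) of the blue tube rack (grey V faces), fixed to the bench (150 x 150 mm foot): the point where the centre of a well-laid tube lies, about 41 mm above the bench; x runs along the groove, z up. The tube rests in 90-degree V notches 12 mm deep in two combs, 16 mm wide and 55 mm either side of this point; between the combs there is free room for fingers, down to 6 mm above the bench
- groove2 (a point): groove 2 of the three parallel V grooves (44 mm apart) of the blue tube rack (grey V faces), fixed to the bench (150 x 150 mm foot): the point where the centre of a well-laid tube lies, about 41 mm above the bench; x runs along the groove, z up. The tube rests in 90-degree V notches 12 mm deep in two combs, 16 mm wide and 55 mm either side of this point; between the combs there is free room for fingers, down to 6 mm above the bench
- groove3 (a point): groove 3 of the three parallel V grooves (44 mm apart) of the blue tube rack (grey V faces), fixed to the bench (150 x 150 mm foot): the point where the centre of a well-laid tube lies, about 41 mm above the bench; x runs along the groove, z up. The tube rests in 90-degree V notches 12 mm deep in two combs, 16 mm wide and 55 mm either side of this point; between the combs there is free room for fingers, down to 6 mm above the bench
- call (a joint): the call lever's angle, rad: about 0 as found, leaning one way, 1.0 when thrown fully over; it stays where it is left and moves easily (under 2 N at the tip)
- call_tip (a point): centre of the black ball (26 mm across) at the end of the call lever; its axes turn with the lever. The lever is a bar 80 mm long, pivoted 22 mm above the bench; it leans 0.5 rad to the one side of upright at 0 and 0.5 rad to the other at 1.0
- call_base: the call lever's grey block, 70 x 50 x 25 mm, fixed to the bench; origin under its centre, below the pivot; its x axis points horizontally the way the lever must be thrown, y along the pivot, z up
- screwdriver: screwdriver lying on the bench, not part of the job; origin under its middle
- flask: steel flask 68 mm across and 220 mm tall, not part of the job; origin under its centre
Things that resemble listed ones, but are neither listed nor needed, are in the scene too. Leave any blue, purple or turquoise look-alike of the part that bears tube1_mid alone.

How it is judged:
By the outcome, as a careful person would: the job done as asked, in the order asked, and still so for the second after the job is handed in, with the robot touching nothing.
Of shade1, shade2, shade3, shade4 only 3 to 4 are there at a start; the rules pass over those that are not, and their reading is None.
Of tube1, tube2, tube3 only 2 to 3 are there at a start; the rules pass over those that are not, and their reading is None.
At some moment in a run one of tube1, tube2, tube3 may be knocked a few centimetres aside while the robot is not near it.
Once in a run the grip may slacken for a moment while it holds something.
It also fails if it takes over 210 s, if anything falls off the work surface, if the arm or the gripper's body presses on something with over 40 N, if the wrist force passes 120 N, or if a joint passes its speed limit or range.

## Working session

There is one attempt and no reset: what is moved stays moved. The work goes in short steps, Python scripts to look and compute and a tool call to move; the robot and the scene stay as the last step left them, time stands still between calls to the robot, and variables do not carry over. Pictures are saved under pics/ and viewed, at most 14 in all, crops included, and the job is handed in when it is done.

Besides the shell and the picture viewer there is one more tool, called after "Emit:" by a JSON object that holds its "name" and its "arguments", one argument or row to a line. drive_tool: Moves the arm, as the interface text tells. Its arguments: {"type":"object","properties":{"increments":{"type":"array","items":{"type":"array","items":{"type":"number"}}},"claw":{"type":"number"},"force":{"type":"number"}},"required":["increments"]}

```bash
mkdir -p pics; python3 - <<'E'
from bench import *
import cv2,numpy as np
s=read_state(); print({k:np.round(v,3).tolist() for k,v in s.items()})
for n in ("scene","top","wrist"):
    c=get_calibration(n); print(n,np.round(c["K"],1).tolist(),np.round(c["position"],3).tolist(),np.round(c["rotation"],3).tolist())
    im=camera(n); cv2.imwrite(f"pics/{n}0.png",im)
a=cv2.imread("pics/top0.png");cv2.imwrite("pics/top0b.png",cv2.resize(a,(800,600),interpolation=cv2.INTER_CUBIC))
a=cv2.imread("pics/scene0.png");cv2.imwrite("pics/scene0b.png",cv2.resize(a,(800,600),interpolation=cv2.INTER_CUBIC))
E
```

```text
{'time': 0.0, 'joint_positions': [1.152, 0.333, -0.065, 1.461, 0.022, 1.35, -0.088], 'joint_vel': [0.0, -0.0, 0.0, -0.002, 0.0, 0.0, -0.0], 'joint_torque': [-0.001, -62.327, 0.024, -38.989, -0.061, 0.04, 0.0], 'ee_pos': [0.241, -0.576, 0.222], 'eef_rot': [0.98, 0.197, -0.0, -0.001], 'ft_force': [0.006, -0.242, -0.636], 'torque': [-0.041, 0.073, -0.039], 'grip_force': 0.0, 'width': 0.087}
scene [[369.3, 0.0, 244.3], [0.0, 369.3, 190.0], [0.0, 0.0, 1.0]] [1.203, -0.316, 1.253] [0.82, 0.489, -0.15, -0.258]
top [[462.7, 0.0, 260.6], [0.0, 462.7, 184.7], [0.0, 0.0, 1.0]] [0.175, 0.076, 1.44] [0.719, -0.686, 0.076, -0.081]
wrist [[328.7, 0.0, 259.3], [0.0, 328.7, 192.8], [0.0, 0.0, 1.0]] [0.317, -0.545, 0.385] [0.823, -0.548, -0.085, 0.126]
```

View pics/top0b.png

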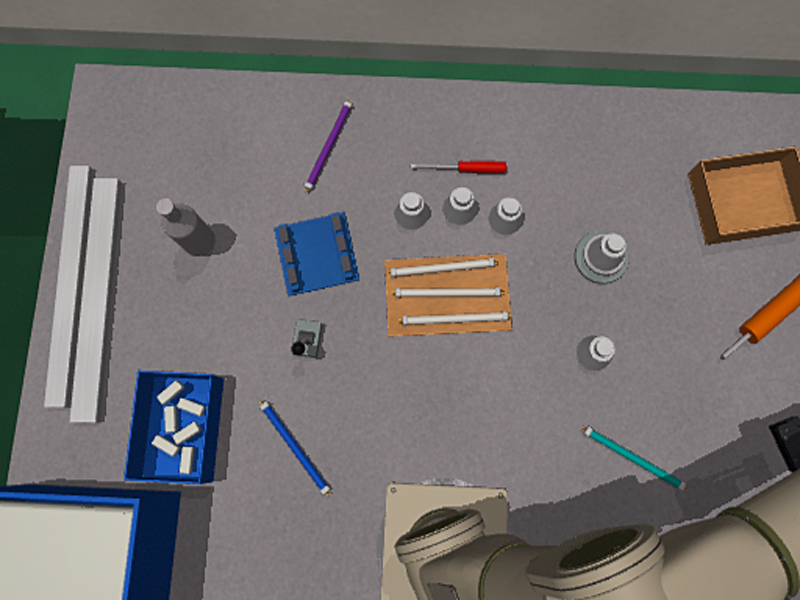

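View pics/scene0b.png

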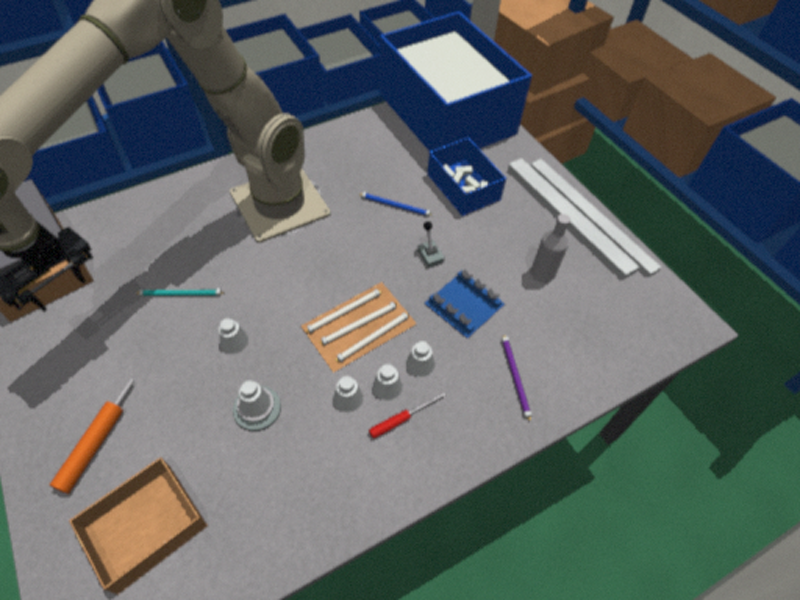

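```bash
cat > h.py <<'E'
from bench import *
import cv2,numpy as np
from scipy.spatial.transform import Rotation as R
def ray(c,uv):
    d=np.linalg.inv(c["K"])@np.array([uv[0],uv[1],1.]); d=R.from_quat(c["rotation"]).apply(d)
    return np.array(c["position"]),d/np.linalg.norm(d)
def plane(c,uv,z):
    p,d=ray(c,uv); return p+d*(z-p[2])/d[2]
def proj(c,P):
    q=c["K"]@R.from_quat(c["rotation"]).inv().apply(np.asarray(P)-c["position"]); return q[:2]/q[2]
def tri(c1,u1,c2,u2):
    p,d=ray(c1,u1);q,e=ray(c2,u2)
    t=np.linalg.lstsq(np.c_[d,-e],q-p,rcond=None)[0]
    a=p+t[0]*d;b=q+t[1]*e
    return (a+b)/2,np.linalg.norm(a-b)
def blobs(m,lo,hi):
    n,l,st,ce=cv2.connectedComponentsWithStats(m.astype(np.uint8))
    return [(ce[i],st[i,4],l==i) for i in range(1,n) if lo<=st[i,4]<=hi]
def rect(m):
    ys,xs=np.nonzero(m); return cv2.minAreaRect(np.c_[xs,ys].astype(np.float32))
E
python3 - <<'E'
from h import *
for n in ("top","scene"):
    c=get_calibration(n); im=cv2.imread(f"pics/{n}0.png"); hsv=cv2.cvtColor(im,cv2.COLOR_BGR2HSV)
    print(n)
    for thr in (215,):
      for ce,a,m in blobs((hsv[...,2]>thr)&(hsv[...,1]<40),15,600):
        r=rect(m); z=0.082 if a<150 else 0.02
        print("bright",np.round(ce,1),a,np.round(r[1],1),np.round(plane(c,ce,z),3),np.round(plane(c,ce,.114),3))
    blue=(abs(hsv[...,0].astype(int)-108)<8)&(hsv[...,1]>120)&(hsv[...,2]>60)
    for ce,a,m in blobs(blue,600,4000):
        m2=cv2.morphologyEx(m.astype(np.uint8),cv2.MORPH_CLOSE,np.ones((15,15)))
        r=rect(m2); print("blue",np.round(ce,1),a,[np.round(plane(c,p,0.006),3).tolist() for p in cv2.boxPoints(r)])
    for ce,a,m in blobs(im.max(2)<35,20,400): print("dark",np.round(ce,1),a,np.round(plane(c,ce,.092),3))
E
```

```text
top
blue [202.4 162.4] 1748 [[0.619, 0.381, 0.006], [0.661, 0.236, 0.006], [0.514, 0.194, 0.006], [0.474, 0.337, 0.006]]
blue [107.1 273.5] 2364 [[0.098, 0.623, 0.006], [0.317, 0.628, 0.006], [0.308, 0.472, 0.006], [0.09, 0.472, 0.006]]
blue [ 58.1 330.3] 752 [[-0.115, 0.834, 0.006], [0.067, 0.855, 0.006], [0.067, 0.587, 0.006], [-0.114, 0.572, 0.006]]
blue [ 99.8 348.1] 1292 [[-0.113, 0.58, 0.006], [0.084, 0.584, 0.006], [0.08, 0.51, 0.006], [-0.117, 0.509, 0.006]]
dark [190.5 222.6] 50 [0.356 0.294 0.092]
dark [504.1 285.1] 322 [ 0.22  -0.612  0.092]
dark [278.3 336.9] 121 [0.049 0.024 0.092]
scene
bright [292.9 110.9] 15 [2.  6.3] [0.215 0.481 0.082] [0.242 0.459 0.114]
bright [360.1 131.9] 69 [22.6  4.9] [0.463 0.668 0.082] [0.483 0.641 0.114]
bright [374.2 131.6] 42 [14.9  3.8] [0.491 0.723 0.082] [0.51  0.695 0.114]
bright [399.1 168.7] 55 [12.7  5.7] [0.698 0.678 0.082] [0.712 0.651 0.114]
bright [415.9 169.1] 30 [9.2 4.2] [0.732 0.737 0.082] [0.745 0.708 0.114]
bright [219.4 197.7] 73 [ 1.6 44.3] [ 0.481 -0.022  0.082] [ 0.5   -0.03   0.114]
bright [230.1 205.3] 73 [ 1.3 44.7] [ 0.53  -0.002  0.082] [ 0.549 -0.01   0.114]
bright [237.8 214.6] 79 [ 1.7 45.5] [0.58  0.005 0.082] [ 0.597 -0.004  0.114]
bright [269.4 221.7] 26 [5. 5.] [0.661 0.092 0.082] [0.676 0.081 0.114]
bright [248.2 236.8] 29 [7. 4.] [ 0.678 -0.006  0.082] [ 0.693 -0.014  0.114]
bright [221.2 244.7] 30 [5.7 5.7] [ 0.661 -0.104  0.082] [ 0.675 -0.11   0.114]
bright [158.7 248.1] 25 [5.4 5.8] [ 0.569 -0.301  0.082] [ 0.586 -0.301  0.114]
blue [22.8 13.7] 1449 [[-1.569, -0.559, 0.006], [-1.399, -0.236, 0.006], [-1.014, -0.322, 0.006], [-1.169, -0.615, 0.006]]
blue [487.4  19.7] 1514 [[-0.282, 1.881, 0.006], [-0.046, 2.329, 0.006], [0.337, 1.857, 0.006], [0.131, 1.471, 0.006]]
blue [297.2 194.5] 924 [[0.519, 0.193, 0.006], [0.451, 0.334, 0.006], [0.616, 0.373, 0.006], [0.674, 0.237, 0.006]]
dark [401.1 266.1] 226 [1.023 0.39  0.092]
```

```bash
python3 - <<'E'
from h import *
n="top"
c=get_calibration(n); im=cv2.imread(f"pics/{n}0.png"); hsv=cv2.cvtColor(im,cv2.COLOR_BGR2HSV)
for thr in (170,190):
  print(thr)
  for ce,a,m in blobs((hsv[...,2]>thr)&(hsv[...,1]<40),25,600):
    if ce[0]<230 or ce[1]>260: continue
    (q,wh,_)=r=rect(m); 
    if max(wh)>40:
        b=cv2.boxPoints(r); i=np.argmax([np.linalg.norm(b[0]-b[1]),np.linalg.norm(b[1]-b[2])])
        e=((b[0]+b[3])/2,(b[1]+b[2])/2) if i==0 else ((b[0]+b[1])/2,(b[2]+b[3])/2)
        e=[plane(c,p,.014) for p in e]; d=e[1]-e[0]
        print("tube",np.round((e[0]+e[1])/2,4),np.linalg.norm(d).round(3),"yaw",np.degrees(np.arctan2(d[1],d[0])).round(1))
    else: print("b",np.round(ce,1),np.round(q,1),a,np.round(wh,1),np.round(plane(c,q,.082),4),np.round(plane(c,q,.114),4))
im=cv2.imread("pics/top0.png")[100:240,160:420]
im=cv2.resize(im,None,fx=3,fy=3,interpolation=cv2.INTER_CUBIC); cv2.imwrite("pics/c.png",im)
E
```

```text
170
b [294.8 126. ] [295.  126.5] 123 [13. 14.] [ 0.6718 -0.0036  0.082 ] [ 0.6601 -0.0017  0.114 ]
b [262.5 129.2] [263.  129.5] 125 [13. 14.] [0.6574 0.0949 0.082 ] [0.6461 0.0945 0.114 ]
b [325.4 132.5] [325.5 133.5] 123 [13. 13.] [ 0.6534 -0.0983  0.082 ] [ 0.6421 -0.0942  0.114 ]
b [376.7 158.8] [377.5 157.9] 30 [ 5.4 19.7] [ 0.5825 -0.258   0.082 ] [ 0.5729 -0.2502  0.114 ]
b [392.4 155.8] [392.  156.5] 138 [13. 14.] [ 0.589  -0.3021  0.082 ] [ 0.5793 -0.2932  0.114 ]
tube [0.5483 0.0271 0.014 ] 0.209 yaw -81.4
tube [0.4971 0.0146 0.014 ] 0.208 yaw -87.3
tube [ 0.4433 -0.003   0.014 ] 0.207 yaw -85.3
b [385.2 222.5] [385. 223.] 151 [14. 14.] [ 0.3836 -0.2784  0.082 ] [ 0.3787 -0.27    0.114 ]
190
b [294.7 125.7] [295.3 126.8] 87 [12.7 13.4] [ 0.671  -0.0044  0.082 ] [ 0.6594 -0.0025  0.114 ]
b [260.2 131.5] [261.5 131.5] 33 [12.7  8.5] [0.6507 0.0993 0.082 ] [0.6395 0.0987 0.114 ]
b [264.2 128.2] [263.5 128. ] 45 [8. 7.] [0.6624 0.0936 0.082 ] [0.6509 0.0932 0.114 ]
b [324.9 131.5] [324.6 132.1] 73 [ 9.7 13.6] [ 0.6578 -0.0954  0.082 ] [ 0.6464 -0.0914  0.114 ]
b [392.  155.6] [392.  156.5] 74 [13. 14.] [ 0.589  -0.3021  0.082 ] [ 0.5793 -0.2932  0.114 ]
tube [0.5474 0.0258 0.014 ] 0.186 yaw -81.3
tube [0.496 0.013 0.014] 0.186 yaw -86.2
tube [ 0.4438 -0.0077  0.014 ] 0.198 yaw -84.5
b [384.9 222.3] [385.  223.5] 107 [13. 14.] [ 0.3821 -0.2783  0.082 ] [ 0.3772 -0.27    0.114 ]
```

View pics/c.png

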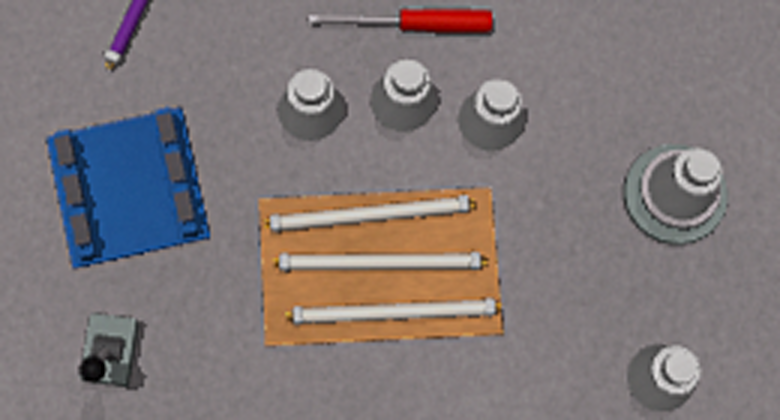

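```bash
cat >> h.py <<'E'
def plan(*wps, start=None):
    """wps: (x,y,z,yaw_deg of tool x). Prints final rows of each call (<=200mm, <=34deg)."""
    if start is None:
        s=read_state(); p=np.array(s["ee_pos"]); r=R.from_quat(s["eef_rot"])
    else:
        p=np.array(start[:3],float); r=R.from_euler('z',start[3],degrees=True)*R.from_euler('x',180,degrees=True)
    for w in wps:
        P=np.array(w[:3],float); Q=R.from_euler('z',w[3],degrees=True)*R.from_euler('x',180,degrees=True)
        n=int(max(1,np.ceil(np.linalg.norm(P-p)/.2-1e-6),np.ceil(np.degrees((r.inv()*Q).magnitude())/34-1e-6)))
        for k in range(n):
            pt=p+(P-p)/(n-k); rt=r*R.from_rotvec((r.inv()*Q).as_rotvec()/(n-k))
            d=r.inv().apply(pt-p)/.3; v=(r.inv()*rt).as_rotvec()/(np.pi/4)
            row=np.r_[d,v]; print(w,"step/5:",np.round(row/5,4).tolist(),"final:",np.round(row,3).tolist())
            p=pt;r=rt
def st():
    s=read_state(); a=R.from_quat(s["eef_rot"]).as_matrix()
    print("t %.2f"%s["time"],"p",np.round(s["ee_pos"],4),"yaw %.1f"%np.degrees(np.arctan2(a[1,0],a[0,0])),"z",np.round(a[:,2],3),"F",np.round(s["ft_force"],1),"w %.4f g %.1f"%(s["width"],s["grip_force"]),"j7 %.2f"%s["joint_positions"][6])
def snap(n,f):
    c=get_calibration(n); im=camera(n); cv2.imwrite("pics/"+f+".png",im); return c,im
E
python3 - <<'E'
import bench; print([ (k,getattr(bench,k)) for k in dir(bench) if not k.startswith('_')])
from h import *
plan((.384,-.278,.25,60))
E
```

```text
[('PlanningError', <class 'bench.PlanningError'>), ('camera', <function make.<locals>.drawn_camera at 0x7f85bb498040>), ('close_job', <function connect.<locals>.done at 0x7f85bb40b740>), ('get_calibration', <function make.<locals>.<lambda> at 0x7f85bb4985e0>), ('hold_point_z', 0.0187), ('read_state', <function make.<locals>.<lambda> at 0x7f85bb498540>)]
(0.384, -0.278, 0.25, 60) step/5: [0.0824, -0.0734, -0.0093, -0.0001, -0.0, -0.0829] final: [0.412, -0.367, -0.046, -0.001, -0.0, -0.415]
(0.384, -0.278, 0.25, 60) step/5: [0.1015, -0.0432, -0.0093, -0.0001, -0.0, -0.0829] final: [0.508, -0.216, -0.047, -0.001, -0.0, -0.415]
```

Emit:
{"name": "drive_tool", "arguments": {
  "increments": [
    [0.082, -0.073, -0.009, 0, 0, -0.083],
    [0.165, -0.147, -0.018, 0, 0, -0.166],
    [0.247, -0.22, -0.027, 0, 0, -0.249],
    [0.33, -0.294, -0.037, 0, 0, -0.332],
    [0.412, -0.367, -0.046, 0, 0, -0.415]
  ],
  "claw": 0
}}

```text
time: 0.57
ee_pos: [0.3129, -0.4258, 0.2363]
eef_rot: [0.935, 0.355, -0.0, -0.0]
ft_force: [1.3, -0.1, 0.5]
width: 0.087
grip_force: 0.0
```

Emit:
{"name": "drive_tool", "arguments": {
  "increments": [
    [0.102, -0.043, -0.009, 0, 0, -0.083],
    [0.203, -0.086, -0.018, 0, 0, -0.166],
    [0.305, -0.13, -0.027, 0, 0, -0.249],
    [0.406, -0.173, -0.037, 0, 0, -0.332],
    [0.508, -0.216, -0.047, 0, 0, -0.415]
  ]
}}

```text
time: 0.98
ee_pos: [0.3844, -0.2766, 0.2505]
eef_rot: [0.865, 0.502, -0.0, 0.0]
ft_force: [1.6, 0.0, 0.0]
width: 0.0871
grip_force: 0.0
```

```bash
python3 - <<'E'
from h import *
st(); c,im=snap("wrist","w1"); st()
np.save("w1.npy",c,allow_pickle=True)
for n,p in (("s4",(.384,-.278,.082)),("stand",(.577,-.293,.114)),("tcp",read_state()["ee_pos"])): print(n,proj(c,p).round(1))
E
```

```text
t 0.98 p [ 0.3844 -0.2766  0.2505] yaw 60.2 z [-0. -0. -1.] F [1.6 0.  0. ] w 0.0871 g 0.0 j7 0.01
t 1.03 p [ 0.3882 -0.2703  0.2514] yaw 60.9 z [ 0.002  0.001 -1.   ] F [4.4 5.9 0.2] w 0.0875 g 0.0 j7 0.01
s4 [260.  174.2]
stand [460.8  91. ]
tcp [260.2 235.4]
```

View pics/w1.png

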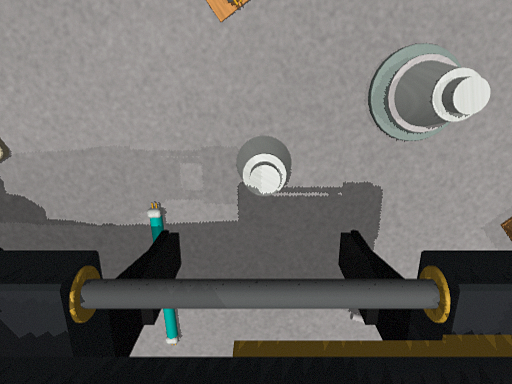

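Emit:
{"name": "drive_tool", "arguments": {
  "increments": [
    [0, 0, 0, 0, 0, 0],
    [0, 0, 0, 0, 0, 0],
    [0, 0, 0, 0, 0, 0],
    [0, 0, 0, 0, 0, 0],
    [0, 0, 0, 0, 0, 0]
  ]
}}

```text
time: 1.45
ee_pos: [0.3836, -0.279, 0.2502]
eef_rot: [0.866, 0.499, -0.0, -0.0]
ft_force: [-0.5, -0.3, -0.1]
width: 0.0869
grip_force: 0.0
```

```bash
cat >> h.py <<'E'
def necks(c,im,guesses,win=34):
    """refine neck-top centres near world guesses (x,y,z)"""
    g=cv2.cvtColor(im,cv2.COLOR_BGR2GRAY); out=[]
    for P in guesses:
        P=np.array(P,float); u=proj(c,P); D=np.linalg.norm(P-c["position"]); f=c["K"][0,0]; rp=f*.016/D
        x0,y0=int(u[0])-win,int(u[1])-win; w=g[max(y0,0):y0+2*win,max(x0,0):x0+2*win]
        w=cv2.resize(w,None,fx=4,fy=4,interpolation=cv2.INTER_CUBIC)
        h=cv2.HoughCircles(w,cv2.HOUGH_GRADIENT_ALT,1,20,param1=80,param2=.5,minRadius=int(rp*4*.85),maxRadius=int(rp*4*1.15))
        if h is None: out.append(None); print("none",u); continue
        for q in h[0][:3]:
            uv=q[:2]/4+[max(x0,0),max(y0,0)]; print("exp",u.round(1),"rp %.1f"%rp,"got",uv.round(1),"r %.1f"%(q[2]/4),plane(c,uv,P[2]).round(4))
E
python3 - <<'E'
from h import *
st(); c,im=snap("wrist","w2"); st()
necks(c,im,[(.384,-.278,.082),(.577,-.293,.114)])
g=im
for z0,(ru) in ((.082,(265,179)),(.114,(470,95))):
  for t in (200,220,235,245):
    for ce,a,m in blobs((im.min(2)>t),150,3000):
      print(t,ce.round(1),a,np.round(rect(m)[1],1))
E
```

```text
t 1.45 p [ 0.3836 -0.279   0.2502] yaw 59.9 z [-0.  0. -1.] F [-0.5 -0.3 -0.1] w 0.0869 g 0.0 j7 0.01
t 1.50 p [ 0.3837 -0.2788  0.2502] yaw 59.9 z [-0.  0. -1.] F [ 0.2 -0.1  0.3] w 0.0872 g 0.0 j7 0.01
exp [259.5 171.9] rp 15.4 got [265.5 177.8] r 16.2 [ 0.3863 -0.2865  0.082 ]
exp [259.5 171.9] rp 15.4 got [265.5 177.8] r 14.4 [ 0.3863 -0.2865  0.082 ]
none [460.68009851  86.81625772]
200 [463.2  89. ] 1734 [49.5 57.3]
200 [263.7 171.8] 1161 [39. 42.]
220 [269.6 170.4] 624 [41.2 30.5]
200 [463.2  89. ] 1734 [49.5 57.3]
200 [263.7 171.8] 1161 [39. 42.]
220 [269.6 170.4] 624 [41.2 30.5]
```

Emit:
{"name": "drive_tool", "arguments": {
  "increments": [
    [0.06, 0.114, 0, 0, 0, 0],
    [0.12, 0.227, 0, 0, 0, 0],
    [0.18, 0.341, 0, 0, 0, 0],
    [0.24, 0.454, 0, 0, 0, 0],
    [0.3, 0.568, 0, 0, 0, 0]
  ]
}}

```text
time: 1.92
ee_pos: [0.5781, -0.2861, 0.2501]
eef_rot: [0.866, 0.499, -0.0, 0.0]
ft_force: [0.4, -1.2, 0.8]
width: 0.0872
grip_force: 0.0
```

Emit:
{"name": "drive_tool", "arguments": {
  "increments": [
    [0, 0, 0, 0, 0, 0],
    [0, 0, 0, 0, 0, 0],
    [0, 0, 0, 0, 0, 0],
    [0, 0, 0, 0, 0, 0],
    [0, 0, 0, 0, 0, 0]
  ]
}}

```text
time: 2.33
ee_pos: [0.5758, -0.286, 0.2514]
eef_rot: [0.866, 0.5, -0.0, 0.001]
ft_force: [-0.3, -0.6, -0.3]
width: 0.0871
grip_force: 0.0
```

```bash
python3 - <<'E'
from h import *
st(); c,im=snap("wrist","w3")
necks(c,im,[(.58,-.297,.114),(.386,-.286,.082),(.655,-.1,.082)])
plan((.3863,-.2865,.20,60),(.3863,-.2865,.066,60))
im=cv2.resize(im[20:260,130:400],None,fx=2.2,fy=2.2); cv2.imwrite("pics/w3c.png",im)
E
```

```text
t 2.33 p [ 0.5758 -0.286   0.2514] yaw 59.9 z [ 0.001 -0.001 -1.   ] F [-0.3 -0.6 -0.3] w 0.0871 g 0.0 j7 -0.24
exp [269.  188.1] rp 16.7 got [273.  190.2] r 16.7 [ 0.5823 -0.3008  0.114 ]
none [113.63885067 254.49726721]
none [230.76168564 -54.87463985]
(0.3863, -0.2865, 0.2, 60) step/5: [-0.0636, -0.1093, 0.0342, 0.0004, 0.0002, -0.0002] final: [-0.318, -0.546, 0.171, 0.002, 0.001, -0.001]
(0.3863, -0.2865, 0.066, 60) step/5: [0.0, -0.0, 0.0893, 0.0, 0.0, 0.0] final: [0.0, -0.0, 0.447, 0.0, 0.0, 0.0]
```

View pics/w3c.png

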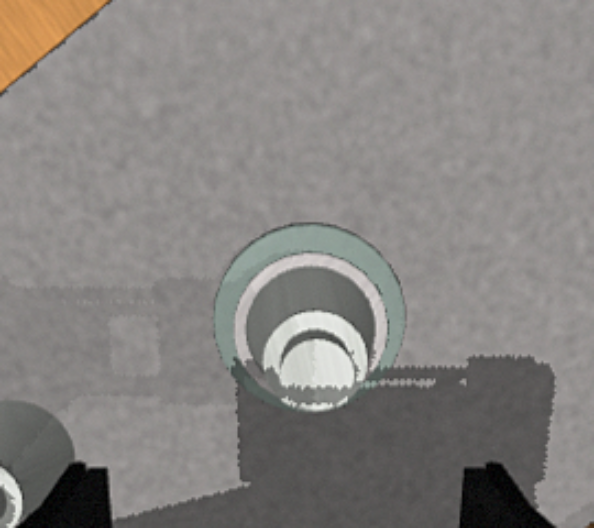

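Emit:
{"name": "drive_tool", "arguments": {
  "increments": [
    [-0.064, -0.109, 0.034, 0, 0, 0],
    [-0.127, -0.218, 0.068, 0, 0, 0],
    [-0.191, -0.328, 0.103, 0, 0, 0],
    [-0.254, -0.437, 0.137, 0, 0, 0],
    [-0.318, -0.546, 0.171, 0, 0, 0]
  ]
}}

```text
time: 2.8
ee_pos: [0.3848, -0.2861, 0.1991]
eef_rot: [0.866, 0.5, 0.0, 0.001]
ft_force: [-0.2, 0.3, 0.2]
width: 0.0873
grip_force: 0.0
```

Emit:
{"name": "drive_tool", "arguments": {
  "increments": [
    [0, 0, 0.05, 0, 0, 0],
    [0, 0, 0.16, 0, 0, 0],
    [0, 0, 0.28, 0, 0, 0],
    [0, 0, 0.38, 0, 0, 0],
    [0, 0, 0.447, 0, 0, 0]
  ]
}}

```text
time: 3.22
ee_pos: [0.3855, -0.2858, 0.0631]
eef_rot: [0.866, 0.5, -0.001, -0.0]
ft_force: [-0.4, 0.3, -0.8]
width: 0.0874
grip_force: 0.0
```

```bash
python3 - <<'E'
from h import *
st()
c=np.load("w1.npy",allow_pickle=True)
E
```

```text
t 3.22 p [ 0.3855 -0.2858  0.0631] yaw 60.0 z [-0.001  0.    -1.   ] F [-0.4  0.3 -0.8] w 0.0874 g 0.0 j7 -0.06
```

Emit:
{"name": "drive_tool", "arguments": {
  "increments": [
    [0, 0, 0, 0, 0, 0],
    [0, 0, 0, 0, 0, 0],
    [0, 0, 0, 0, 0, 0],
    [0, 0, 0, 0, 0, 0],
    [0, 0, 0, 0, 0, 0]
  ],
  "claw": 1,
  "force": 35
}}

```text
time: 3.63
ee_pos: [0.388, -0.2868, 0.0667]
eef_rot: [0.866, 0.5, 0.0, 0.001]
ft_force: [-0.3, -0.6, 0.5]
width: 0.0612
grip_force: 0.0
```

Emit:
{"name": "drive_tool", "arguments": {
  "increments": [
    [0, 0, 0, 0, 0, 0],
    [0, 0, 0, 0, 0, 0],
    [0, 0, 0, 0, 0, 0],
    [0, 0, 0, 0, 0, 0],
    [0, 0, 0, 0, 0, 0]
  ]
}}

```text
time: 4.05
ee_pos: [0.3872, -0.2861, 0.0651]
eef_rot: [0.866, 0.5, 0.0, 0.0]
ft_force: [0.4, -0.0, -0.2]
width: 0.0309
grip_force: 34.9
```

```bash
python3 - <<'E'
from h import *
st(); z=read_state()["ee_pos"]
plan((z[0],z[1],.25,60),(.5823,-.3008,.25,60),(.5823,-.3008,z[2]+.06,60),(.5823,-.3008,z[2]+.032+.023-.0004-.003,60))
E
```

```text
t 4.05 p [ 0.3872 -0.2861  0.0651] yaw 60.0 z [ 0. -0. -1.] F [ 0.4 -0.  -0.2] w 0.0309 g 34.9 j7 -0.06
(np.float64(0.38719494143474864), np.float64(-0.2861187331464089), 0.25, 60) step/5: [-0.0, 0.0, -0.1233, 0.0, 0.0, 0.0001] final: [-0.0, 0.0, -0.616, 0.0, 0.0, 0.001]
(0.5823, -0.3008, 0.25, 60) step/5: [0.0566, 0.1175, 0.0, 0.0, -0.0, 0.0] final: [0.283, 0.588, 0.0, 0.0, -0.0, 0.0]
(0.5823, -0.3008, np.float64(0.1251051726932847), 60) step/5: [-0.0, -0.0, 0.0833, -0.0, 0.0, -0.0] final: [-0.0, -0.0, 0.416, -0.0, 0.0, -0.0]
(0.5823, -0.3008, np.float64(0.11670517269328469), 60) step/5: [-0.0, -0.0, 0.0056, -0.0, 0.0, 0.0] final: [-0.0, -0.0, 0.028, -0.0, 0.0, 0.0]
```

Emit:
{"name": "drive_tool", "arguments": {
  "increments": [
    [0, 0, -0.1, 0, 0, 0],
    [0, 0, -0.23, 0, 0, 0],
    [0, 0, -0.36, 0, 0, 0],
    [0, 0, -0.49, 0, 0, 0],
    [0, 0, -0.616, 0, 0, 0]
  ]
}}

```text
time: 4.47
ee_pos: [0.3869, -0.2858, 0.2519]
eef_rot: [0.866, 0.5, 0.0, 0.0]
ft_force: [2.5, -0.9, -1.1]
width: 0.0308
grip_force: 34.9
```

Emit:
{"name": "drive_tool", "arguments": {
  "increments": [
    [0.055, 0.117, 0, 0, 0, 0],
    [0.113, 0.235, 0, 0, 0, 0],
    [0.17, 0.353, 0, 0, 0, 0],
    [0.227, 0.47, 0, 0, 0, 0],
    [0.283, 0.588, 0, 0, 0, 0]
  ]
}}

```text
time: 4.88
ee_pos: [0.5839, -0.3008, 0.2494]
eef_rot: [0.866, 0.5, -0.0, -0.0]
ft_force: [0.7, -0.6, -1.1]
width: 0.0312
grip_force: 35.0
```

Emit:
{"name": "drive_tool", "arguments": {
  "increments": [
    [0, 0, 0, 0, 0, 0],
    [0, 0, 0, 0, 0, 0],
    [0, 0, 0, 0, 0, 0],
    [0, 0, 0, 0, 0, 0],
    [0, 0, 0, 0, 0, 0]
  ]
}}

```text
time: 5.3
ee_pos: [0.5815, -0.3012, 0.2509]
eef_rot: [0.866, 0.5, -0.0, 0.001]
ft_force: [-0.2, -0.1, -0.5]
width: 0.0312
grip_force: 34.9
```

```bash
python3 - <<'E'
from h import *
st(); c,im=snap("wrist","w4"); st()
im=cv2.resize(im,None,fx=1.5,fy=1.5); cv2.imwrite("pics/w4c.png",im)
print(proj(c,(.5823,-.3008,.114)))
E
```

```text
t 5.30 p [ 0.5815 -0.3012  0.2509] yaw 60.0 z [ 0.001 -0.001 -1.   ] F [-0.2 -0.1 -0.5] w 0.0312 g 34.9 j7 -0.23
t 5.35 p [ 0.5816 -0.3012  0.2509] yaw 60.0 z [ 0.001 -0.001 -1.   ] F [ 0.4  0.5 -0.7] w 0.0308 g 34.9 j7 -0.23
[259.94351998 180.01779445]
```

View pics/w4c.png

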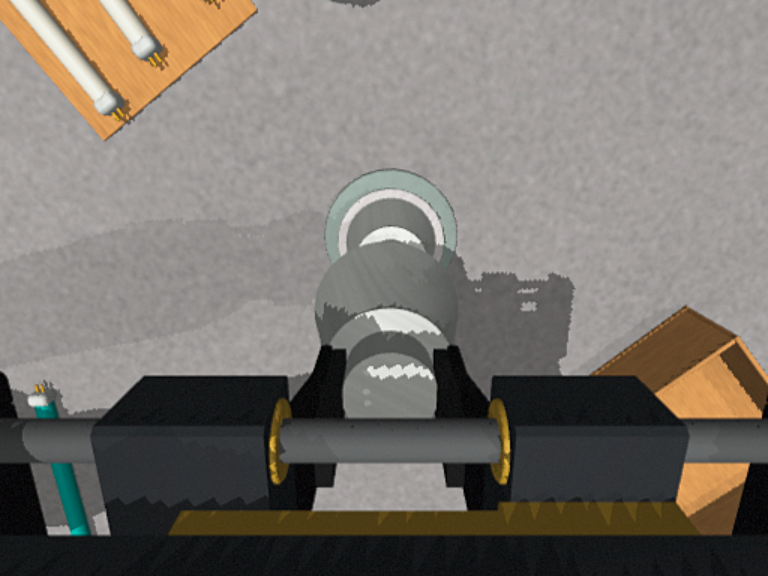

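Emit:
{"name": "drive_tool", "arguments": {
  "increments": [
    [0, 0, 0.09, 0, 0, 0],
    [0, 0, 0.19, 0, 0, 0],
    [0, 0, 0.29, 0, 0, 0],
    [0, 0, 0.37, 0, 0, 0],
    [0, 0, 0.416, 0, 0, 0]
  ]
}}

```text
time: 5.77
ee_pos: [0.5819, -0.3011, 0.1236]
eef_rot: [0.866, 0.5, 0.0, 0.0]
ft_force: [3.9, -0.8, 4.9]
width: 0.031
grip_force: 34.9
```

Emit:
{"name": "drive_tool", "arguments": {
  "increments": [
    [0, 0, 0, 0, 0, 0],
    [0, 0, 0, 0, 0, 0],
    [0, 0, 0.003, 0, 0, 0],
    [0, 0, 0.006, 0, 0, 0],
    [0, 0, 0.01, 0, 0, 0]
  ]
}}

```text
time: 6.18
ee_pos: [0.5829, -0.301, 0.1232]
eef_rot: [0.866, 0.5, 0.0, 0.001]
ft_force: [2.1, -0.6, 1.2]
width: 0.0308
grip_force: 34.9
```

Emit:
{"name": "drive_tool", "arguments": {
  "increments": [
    [0, 0, 0.003, 0, 0, 0],
    [0, 0, 0.006, 0, 0, 0],
    [0, 0, 0.01, 0, 0, 0],
    [0, 0, 0.01, 0, 0, 0],
    [0, 0, 0.01, 0, 0, 0]
  ]
}}

```text
time: 6.6
ee_pos: [0.5831, -0.301, 0.1196]
eef_rot: [0.866, 0.5, 0.001, 0.001]
ft_force: [4.7, -2.6, 3.4]
width: 0.0311
grip_force: 34.9
```

```bash
python3 - <<'E'
from h import *
st()
E
```

```text
t 6.60 p [ 0.5831 -0.301   0.1196] yaw 60.0 z [ 0.002 -0.001 -1.   ] F [ 4.7 -2.6  3.4] w 0.0311 g 34.9 j7 -0.26
```

Emit:
{"name": "drive_tool", "arguments": {
  "increments": [
    [0, 0.003, 0, 0, 0, 0],
    [0, 0.005, 0, 0, 0, 0],
    [0, 0.005, 0, 0, 0, 0],
    [0, 0.005, 0.003, 0, 0, 0],
    [0, 0.005, 0.006, 0, 0, 0]
  ]
}}

```text
time: 7.02
ee_pos: [0.5837, -0.3013, 0.1173]
eef_rot: [0.866, 0.5, -0.0, -0.0]
ft_force: [2.6, 0.3, 5.0]
width: 0.0315
grip_force: 34.9
```

Emit:
{"name": "drive_tool", "arguments": {
  "increments": [
    [0, 0, 0, 0, 0, 0],
    [0, 0, 0.003, 0, 0, 0],
    [0, 0, 0.003, 0, 0, 0],
    [0, 0, 0.003, 0, 0, 0],
    [0, 0, 0.003, 0, 0, 0]
  ]
}}

```text
time: 7.43
ee_pos: [0.5837, -0.3013, 0.1166]
eef_rot: [0.866, 0.5, 0.0, 0.0]
ft_force: [1.8, 0.4, 5.3]
width: 0.0312
grip_force: 35.0
```

```bash
python3 - <<'E'
from h import *
st()
E
```

```text
t 7.43 p [ 0.5837 -0.3013  0.1166] yaw 60.0 z [ 0. -0. -1.] F [1.8 0.4 5.3] w 0.0312 g 35.0 j7 -0.26
```

Emit:
{"name": "drive_tool", "arguments": {
  "increments": [
    [0, 0, 0, 0, 0, 0],
    [0, 0, 0, 0, 0, 0],
    [0, 0, 0, 0, 0, 0],
    [0, 0, 0, 0, 0, 0],
    [0, 0, 0, 0, 0, 0]
  ],
  "claw": 0.2
}}

```text
time: 7.85
ee_pos: [0.5831, -0.3014, 0.1157]
eef_rot: [0.866, 0.5, -0.0, -0.001]
ft_force: [0.3, -0.6, 0.1]
width: 0.0563
grip_force: 0.0
```

Emit:
{"name": "drive_tool", "arguments": {
  "increments": [
    [0, 0, -0.02, 0, 0, 0],
    [0, 0, -0.1, 0, 0, 0],
    [0, 0, -0.22, 0, 0, 0],
    [0, 0, -0.34, 0, 0, 0],
    [0, 0, -0.46, 0, 0, 0]
  ]
}}

```text
time: 8.27
ee_pos: [0.5832, -0.3012, 0.2561]
eef_rot: [0.866, 0.5, -0.0, -0.0]
ft_force: [1.2, -0.3, 0.8]
width: 0.0693
grip_force: 0.0
```

```bash
python3 - <<'E'
from h import *
st(); plan((.655,-.07,.27,90))
E
```

```text
t 8.27 p [ 0.5832 -0.3012  0.2561] yaw 60.0 z [-0.001  0.    -1.   ] F [ 1.2 -0.3  0.8] w 0.0693 g 0.0 j7 -0.23
(0.655, -0.07, 0.27, 90) step/5: [0.0787, -0.0178, -0.0046, -0.0001, -0.0, -0.0666] final: [0.394, -0.089, -0.023, -0.0, -0.0, -0.333]
(0.655, -0.07, 0.27, 90) step/5: [0.0806, 0.0032, -0.0046, -0.0001, -0.0, -0.0666] final: [0.403, 0.016, -0.023, -0.0, -0.0, -0.333]
```

Emit:
{"name": "drive_tool", "arguments": {
  "increments": [
    [0.079, -0.018, -0.005, 0, 0, -0.067],
    [0.158, -0.036, -0.009, 0, 0, -0.133],
    [0.236, -0.053, -0.014, 0, 0, -0.2],
    [0.315, -0.071, -0.018, 0, 0, -0.266],
    [0.394, -0.089, -0.023, 0, 0, -0.333]
  ],
  "claw": 0
}}

```text
time: 8.68
ee_pos: [0.6197, -0.1824, 0.2599]
eef_rot: [0.791, 0.611, -0.001, -0.001]
ft_force: [0.5, 1.1, -0.5]
width: 0.086
grip_force: 0.0
```

Emit:
{"name": "drive_tool", "arguments": {
  "increments": [
    [0.081, 0.003, -0.005, 0, 0, -0.067],
    [0.161, 0.006, -0.009, 0, 0, -0.133],
    [0.242, 0.01, -0.014, 0, 0, -0.2],
    [0.322, 0.013, -0.018, 0, 0, -0.266],
    [0.403, 0.016, -0.023, 0, 0, -0.333]
  ]
}}

```text
time: 9.1
ee_pos: [0.6553, -0.0668, 0.2668]
eef_rot: [0.705, 0.709, -0.001, -0.001]
ft_force: [1.2, 0.4, -0.6]
width: 0.0872
grip_force: 0.0
```

Emit:
{"name": "drive_tool", "arguments": {
  "increments": [
    [0, 0, 0, 0, 0, 0],
    [0, 0, 0, 0, 0, 0],
    [0, 0, 0, 0, 0, 0],
    [0, 0, 0, 0, 0, 0],
    [0, 0, 0, 0, 0, 0]
  ]
}}

```text
time: 9.52
ee_pos: [0.6553, -0.0711, 0.2678]
eef_rot: [0.708, 0.707, -0.0, -0.0]
ft_force: [-0.4, 0.8, -1.4]
width: 0.087
grip_force: 0.0
```

```bash
python3 - <<'E'
from h import *
st(); c,im=snap("wrist","w5")
necks(c,im,[(.655,-.1,.082),(.672,-.004,.082),(.657,.095,.082)])
im=cv2.resize(im,None,fx=1.5,fy=1.5); cv2.imwrite("pics/w5c.png",im)
E
```

```text
t 9.52 p [ 0.6553 -0.0711  0.2678] yaw 89.9 z [-0.001 -0.001 -1.   ] F [-0.4  0.8 -1.4] w 0.0870 g 0.0 j7 -0.12
exp [259.5 194.3] rp 14.3 got [262.2 195.2] r 13.5 [ 0.6581 -0.1011  0.082 ]
exp [275.9 105.4] rp 15.0 got [280.5 108.8] r 15.9 [ 0.6767 -0.0074  0.082 ]
exp [275.9 105.4] rp 15.0 got [277.   98.8] r 15.6 [0.673  0.0025 0.082 ]
none [261.42298433  -3.76774855]
```

View pics/w5c.png

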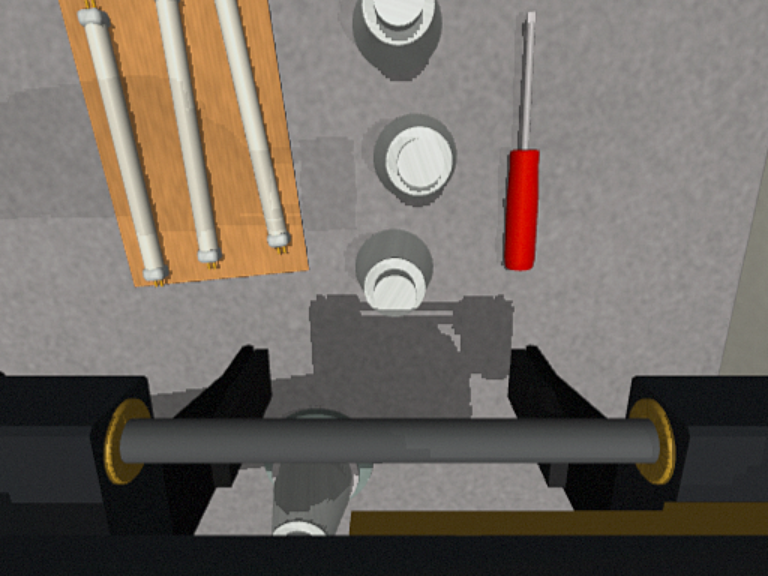

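Emit:
{"name": "drive_tool", "arguments": {
  "increments": [
    [-0.04, 0.005, 0.05, 0, 0, 0],
    [-0.08, 0.01, 0.15, 0, 0, 0],
    [-0.099, 0.011, 0.27, 0, 0, 0],
    [-0.099, 0.011, 0.38, 0, 0, 0],
    [-0.099, 0.011, 0.48, 0, 0, 0]
  ]
}}

```text
time: 9.98
ee_pos: [0.6581, -0.1015, 0.1221]
eef_rot: [0.708, 0.706, -0.0, -0.0]
ft_force: [1.1, -0.1, -0.4]
width: 0.0871
grip_force: 0.0
```

Emit:
{"name": "drive_tool", "arguments": {
  "increments": [
    [0, 0, 0.08, 0, 0, 0],
    [0, 0, 0.14, 0, 0, 0],
    [0, 0, 0.18, 0, 0, 0],
    [0, 0, 0.191, 0, 0, 0],
    [0, 0, 0.191, 0, 0, 0]
  ]
}}

```text
time: 10.4
ee_pos: [0.6586, -0.1002, 0.0665]
eef_rot: [0.707, 0.707, -0.0, -0.0]
ft_force: [-0.0, 0.1, -0.2]
width: 0.0869
grip_force: 0.0
```

```bash
python3 - <<'E'
from h import *
st()
E
```

```text
t 10.40 p [ 0.6586 -0.1002  0.0665] yaw 90.0 z [-0.001  0.    -1.   ] F [-0.   0.1 -0.2] w 0.0869 g 0.0 j7 -0.13
```

Emit:
{"name": "drive_tool", "arguments": {
  "increments": [
    [0, 0, 0, 0, 0, 0],
    [0, 0, 0, 0, 0, 0],
    [0, 0, 0, 0, 0, 0],
    [0, 0, 0, 0, 0, 0],
    [0, 0, 0, 0, 0, 0]
  ],
  "claw": 1,
  "force": 35
}}

```text
time: 10.82
ee_pos: [0.6591, -0.0999, 0.0675]
eef_rot: [0.707, 0.707, 0.0, 0.0]
ft_force: [0.1, -0.4, -0.2]
width: 0.0614
grip_force: 0.0
```

Emit:
{"name": "drive_tool", "arguments": {
  "increments": [
    [0, 0, 0, 0, 0, 0],
    [0, 0, 0, 0, 0, 0],
    [0, 0, 0, 0, 0, 0],
    [0, 0, 0, 0, 0, 0],
    [0, 0, 0, 0, 0, 0]
  ]
}}

```text
time: 11.23
ee_pos: [0.6588, -0.0999, 0.0668]
eef_rot: [0.707, 0.707, -0.0, 0.0]
ft_force: [-0.9, -0.4, 0.8]
width: 0.0309
grip_force: 35.0
```

Emit:
{"name": "drive_tool", "arguments": {
  "increments": [
    [0, 0, -0.1, 0, 0, 0],
    [0, 0, -0.23, 0, 0, 0],
    [0, 0, -0.36, 0, 0, 0],
    [0, 0, -0.5, 0, 0, 0],
    [0, 0, -0.63, 0, 0, 0]
  ]
}}

```text
time: 11.65
ee_pos: [0.6585, -0.0997, 0.2581]
eef_rot: [0.707, 0.707, 0.0, 0.0]
ft_force: [0.8, -0.2, -1.2]
width: 0.0312
grip_force: 35.0
```

```bash
python3 - <<'E'
from h import *
st(); 
z=read_state()["ee_pos"]
plan((.5843,-.3013,z[2],90))
E
```

```text
t 11.65 p [ 0.6585 -0.0997  0.2581] yaw 90.0 z [ 0.  0. -1.] F [ 0.8 -0.2 -1.2] w 0.0312 g 35.0 j7 -0.07
(0.5843, -0.3013, np.float64(0.2580927716767664), 90) step/5: [-0.0672, -0.0247, -0.0, 0.0, -0.0, 0.0] final: [-0.336, -0.124, -0.0, 0.0, -0.0, 0.0]
(0.5843, -0.3013, np.float64(0.2580927716767664), 90) step/5: [-0.0672, -0.0247, -0.0, 0.0, -0.0, 0.0] final: [-0.336, -0.124, -0.0, 0.0, -0.0, 0.0]
```

Emit:
{"name": "drive_tool", "arguments": {
  "increments": [
    [-0.067, -0.025, 0, 0, 0, 0],
    [-0.134, -0.05, 0, 0, 0, 0],
    [-0.202, -0.074, 0, 0, 0, 0],
    [-0.269, -0.099, 0, 0, 0, 0],
    [-0.336, -0.124, 0, 0, 0, 0]
  ]
}}

```text
time: 12.07
ee_pos: [0.6211, -0.2015, 0.2557]
eef_rot: [0.707, 0.707, -0.0, -0.0]
ft_force: [0.2, -0.7, -0.9]
width: 0.0308
grip_force: 35.0
```

Emit:
{"name": "drive_tool", "arguments": {
  "increments": [
    [-0.067, -0.025, 0, 0, 0, 0],
    [-0.134, -0.05, 0, 0, 0, 0],
    [-0.202, -0.074, 0, 0, 0, 0],
    [-0.269, -0.099, 0, 0, 0, 0],
    [-0.336, -0.124, 0, 0, 0, 0]
  ]
}}

```text
time: 12.48
ee_pos: [0.5838, -0.3024, 0.2557]
eef_rot: [0.707, 0.707, -0.0, -0.0]
ft_force: [0.3, -0.5, -0.2]
width: 0.0314
grip_force: 35.0
```

Emit:
{"name": "drive_tool", "arguments": {
  "increments": [
    [0, 0, 0, 0, 0, 0],
    [0, 0, 0, 0, 0, 0],
    [0, 0, 0, 0, 0, 0],
    [0, 0, 0, 0, 0, 0],
    [0, 0, 0, 0, 0, 0]
  ]
}}

```text
time: 12.9
ee_pos: [0.5849, -0.3002, 0.2559]
eef_rot: [0.707, 0.708, 0.0, -0.0]
ft_force: [0.9, -0.7, -0.8]
width: 0.0307
grip_force: 35.0
```

```bash
python3 - <<'E'
from h import *
st(); p=read_state()["ee_pos"]
plan((.5843,-.3013,.149,90))
E
```

```text
t 12.90 p [ 0.5849 -0.3002  0.2559] yaw 90.1 z [ 0.  0. -1.] F [ 0.9 -0.7 -0.8] w 0.0307 g 35.0 j7 0.27
(0.5843, -0.3013, 0.149, 90) step/5: [-0.0008, -0.0004, 0.0713, 0.0, -0.0001, 0.0004] final: [-0.004, -0.002, 0.356, 0.0, -0.0, 0.002]
```

Emit:
{"name": "drive_tool", "arguments": {
  "increments": [
    [-0.001, 0, 0.08, 0, 0, 0],
    [-0.002, 0, 0.17, 0, 0, 0],
    [-0.002, 0, 0.26, 0, 0, 0],
    [-0.002, 0, 0.32, 0, 0, 0],
    [-0.002, 0, 0.356, 0, 0, 0]
  ]
}}

```text
time: 13.32
ee_pos: [0.5837, -0.3005, 0.1466]
eef_rot: [0.707, 0.708, -0.0, -0.002]
ft_force: [-2.0, 1.8, 2.2]
width: 0.0311
grip_force: 35.0
```

Emit:
{"name": "drive_tool", "arguments": {
  "increments": [
    [0, 0, 0, 0, 0, 0],
    [0, 0, 0, 0, 0, 0],
    [0, 0, 0.003, 0, 0, 0],
    [0, 0, 0.006, 0, 0, 0],
    [0, 0, 0.01, 0, 0, 0]
  ]
}}

```text
time: 13.73
ee_pos: [0.5845, -0.3011, 0.1475]
eef_rot: [0.707, 0.707, 0.0, -0.0]
ft_force: [-4.5, 4.0, 0.7]
width: 0.0308
grip_force: 35.0
```

Emit:
{"name": "drive_tool", "arguments": {
  "increments": [
    [0, 0, 0.003, 0, 0, 0],
    [0, 0, 0.006, 0, 0, 0],
    [0, 0, 0.01, 0, 0, 0],
    [0, 0, 0.01, 0, 0, 0],
    [0, 0, 0.01, 0, 0, 0]
  ]
}}

```text
time: 14.15
ee_pos: [0.5847, -0.3016, 0.1454]
eef_rot: [0.707, 0.707, 0.0, 0.0]
ft_force: [-4.9, 5.1, 4.0]
width: 0.031
grip_force: 35.0
```

```bash
python3 - <<'E'
from h import *
st()
E
```

```text
t 14.15 p [ 0.5847 -0.3016  0.1454] yaw 90.0 z [ 0.001 -0.    -1.   ] F [-4.9  5.1  4. ] w 0.0310 g 35.0 j7 0.24
```

Emit:
{"name": "drive_tool", "arguments": {
  "increments": [
    [0.003, -0.003, 0, 0, 0, 0],
    [0.006, -0.005, 0, 0, 0, 0],
    [0.006, -0.005, 0, 0, 0, 0],
    [0.006, -0.005, 0.004, 0, 0, 0],
    [0.006, -0.005, 0.008, 0, 0, 0]
  ]
}}

```text
time: 14.57
ee_pos: [0.5836, -0.3002, 0.1414]
eef_rot: [0.707, 0.707, 0.0, 0.001]
ft_force: [-0.5, 3.4, 5.2]
width: 0.0309
grip_force: 35.0
```

Emit:
{"name": "drive_tool", "arguments": {
  "increments": [
    [0, 0, 0, 0, 0, 0],
    [0, 0, 0, 0, 0, 0],
    [0, 0, 0, 0, 0, 0],
    [0, 0, 0, 0, 0, 0],
    [0, 0, 0, 0, 0, 0]
  ]
}}

```text
time: 14.98
ee_pos: [0.5835, -0.3002, 0.1412]
eef_rot: [0.707, 0.707, 0.0, 0.001]
ft_force: [-0.7, 3.0, 5.6]
width: 0.0311
grip_force: 35.0
```

```bash
python3 - <<'E'
from h import *
st()
E
```

```text
t 14.98 p [ 0.5835 -0.3002  0.1412] yaw 90.0 z [ 0.001 -0.    -1.   ] F [-0.7  3.   5.6] w 0.0311 g 35.0 j7 0.24
```

Emit:
{"name": "drive_tool", "arguments": {
  "increments": [
    [0, 0, 0, 0, 0, 0],
    [0, 0, 0, 0, 0, 0],
    [0, 0, 0, 0, 0, 0],
    [0, 0, 0, 0, 0, 0],
    [0, 0, 0, 0, 0, 0]
  ],
  "claw": 0
}}

```text
time: 15.4
ee_pos: [0.5828, -0.3005, 0.1404]
eef_rot: [0.707, 0.707, -0.0, -0.0]
ft_force: [-0.4, -0.3, -0.4]
width: 0.0565
grip_force: 0.0
```

Emit:
{"name": "drive_tool", "arguments": {
  "increments": [
    [0, 0, -0.02, 0, 0, 0],
    [0, 0, -0.1, 0, 0, 0],
    [0, 0, -0.2, 0, 0, 0],
    [0, 0, -0.3, 0, 0, 0],
    [0, 0, -0.4, 0, 0, 0]
  ]
}}

```text
time: 15.82
ee_pos: [0.5827, -0.3001, 0.2625]
eef_rot: [0.707, 0.707, 0.0, 0.0]
ft_force: [0.2, -0.4, 0.5]
width: 0.0847
grip_force: 0.0
```

Emit:
{"name": "drive_tool", "arguments": {
  "increments": [
    [0.098, 0.031, 0, 0, 0, 0],
    [0.196, 0.062, 0, 0, 0, 0],
    [0.294, 0.093, 0, 0, 0, 0],
    [0.392, 0.124, 0, 0, 0, 0],
    [0.49, 0.155, 0, 0, 0, 0]
  ]
}}

```text
time: 16.23
ee_pos: [0.6297, -0.1519, 0.2613]
eef_rot: [0.707, 0.707, 0.0, 0.0]
ft_force: [1.5, 1.0, 0.0]
width: 0.0871
grip_force: 0.0
```

Emit:
{"name": "drive_tool", "arguments": {
  "increments": [
    [0.098, 0.031, 0, 0, 0, 0],
    [0.196, 0.062, 0, 0, 0, 0],
    [0.294, 0.093, 0, 0, 0, 0],
    [0.392, 0.124, 0, 0, 0, 0],
    [0.49, 0.155, 0, 0, 0, 0]
  ]
}}

```text
time: 16.65
ee_pos: [0.6763, -0.0049, 0.2613]
eef_rot: [0.707, 0.707, 0.0, 0.0]
ft_force: [0.7, -0.4, 0.6]
width: 0.0872
grip_force: 0.0
```

Emit:
{"name": "drive_tool", "arguments": {
  "increments": [
    [0, 0, 0, 0, 0, 0],
    [0, 0, 0, 0, 0, 0],
    [0, 0, 0, 0, 0, 0],
    [0, 0, 0, 0, 0, 0],
    [0, 0, 0, 0, 0, 0]
  ]
}}

```text
time: 17.07
ee_pos: [0.6759, -0.0079, 0.2608]
eef_rot: [0.708, 0.706, -0.0, 0.0]
ft_force: [0.0, -0.3, -0.4]
width: 0.0873
grip_force: 0.0
```

```bash
python3 - <<'E'
from h import *
st(); c,im=snap("wrist","w6")
necks(c,im,[(.6767,-.0065,.082),(.662,.091,.082)],win=28)
p=read_state()["ee_pos"]; print(p[0],p[1],p[2])
for t in (160,):
  hsv=cv2.cvtColor(im,cv2.COLOR_BGR2HSV)
  for ce,a,m in blobs((hsv[...,2]>t)&(hsv[...,1]<30),300,4000): print(ce.round(1),a,np.round(rect(m)[1],0))
E
```

```text
t 17.07 p [ 0.6759 -0.0079  0.2608] yaw 89.9 z [ 0.    -0.001 -1.   ] F [ 0.  -0.3 -0.4] w 0.0873 g 0.0 j7 -0.23
exp [260.3 169.3] rp 14.9 got [260.8 169. ] r 15.5 [ 0.6771 -0.0062  0.082 ]
exp [245.2  72.1] rp 15.3 got [244.  71.] r 15.9 [0.6608 0.092  0.082 ]
0.6758704212715028 -0.007727105740907038 0.2608286336675262
[149.8 123.3] 1817 [179.  13.]
[244.4  68.3] 1667 [48. 47.]
[110.  135.8] 1685 [175.  12.]
[ 69.4 149.6] 1613 [173.  12.]
[259.9 166. ] 1326 [41. 42.]
```

Emit:
{"name": "drive_tool", "arguments": {
  "increments": [
    [0.003, 0.002, 0.06, 0, 0, 0],
    [0.006, 0.003, 0.17, 0, 0, 0],
    [0.006, 0.003, 0.29, 0, 0, 0],
    [0.006, 0.003, 0.4, 0, 0, 0],
    [0.006, 0.003, 0.49, 0, 0, 0]
  ]
}}

```text
time: 17.53
ee_pos: [0.6759, -0.0056, 0.1112]
eef_rot: [0.708, 0.707, -0.001, -0.0]
ft_force: [-0.1, 0.8, -0.2]
width: 0.0868
grip_force: 0.0
```

Emit:
{"name": "drive_tool", "arguments": {
  "increments": [
    [0, 0, 0.07, 0, 0, 0],
    [0, 0, 0.12, 0, 0, 0],
    [0, 0, 0.15, 0, 0, 0],
    [0, 0, 0.158, 0, 0, 0],
    [0, 0, 0.158, 0, 0, 0]
  ]
}}

```text
time: 17.95
ee_pos: [0.6771, -0.0047, 0.0666]
eef_rot: [0.707, 0.707, 0.0, 0.0]
ft_force: [0.8, 0.1, 0.6]
width: 0.0872
grip_force: 0.0
```

```bash
python3 - <<'E'
from h import *
st()
E
```

```text
t 17.95 p [ 0.6771 -0.0047  0.0666] yaw 90.0 z [ 0. -0. -1.] F [0.8 0.1 0.6] w 0.0872 g 0.0 j7 -0.29
```

Emit:
{"name": "drive_tool", "arguments": {
  "increments": [
    [0, 0, 0, 0, 0, 0],
    [0, 0, 0, 0, 0, 0],
    [0, 0, 0, 0, 0, 0],
    [0, 0, 0, 0, 0, 0],
    [0, 0, 0, 0, 0, 0]
  ],
  "claw": 1,
  "force": 35
}}

```text
time: 18.37
ee_pos: [0.6771, -0.0045, 0.0668]
eef_rot: [0.707, 0.707, 0.0, 0.0]
ft_force: [0.4, 1.2, -0.1]
width: 0.0614
grip_force: 0.0
```

Emit:
{"name": "drive_tool", "arguments": {
  "increments": [
    [0, 0, 0, 0, 0, 0],
    [0, 0, 0, 0, 0, 0],
    [0, 0, 0, 0, 0, 0],
    [0, 0, 0, 0, 0, 0],
    [0, 0, 0, 0, 0, 0]
  ]
}}

```text
time: 18.78
ee_pos: [0.6769, -0.0044, 0.0663]
eef_rot: [0.707, 0.707, 0.0, 0.0]
ft_force: [-0.2, 0.3, 0.0]
width: 0.0309
grip_force: 35.0
```

Emit:
{"name": "drive_tool", "arguments": {
  "increments": [
    [0, 0, -0.1, 0, 0, 0],
    [0, 0, -0.23, 0, 0, 0],
    [0, 0, -0.36, 0, 0, 0],
    [0, 0, -0.5, 0, 0, 0],
    [0, 0, -0.63, 0, 0, 0]
  ]
}}

```text
time: 19.2
ee_pos: [0.6765, -0.0044, 0.2575]
eef_rot: [0.707, 0.707, 0.0, 0.0]
ft_force: [1.4, 0.4, -1.0]
width: 0.0312
grip_force: 35.0
```

Emit:
{"name": "drive_tool", "arguments": {
  "increments": [
    [-0.098, -0.031, -0.01, 0, 0, 0],
    [-0.196, -0.062, -0.02, 0, 0, 0],
    [-0.294, -0.094, -0.03, 0, 0, 0],
    [-0.393, -0.125, -0.03, 0, 0, 0],
    [-0.491, -0.156, -0.03, 0, 0, 0]
  ]
}}

```text
time: 19.62
ee_pos: [0.6294, -0.1531, 0.2645]
eef_rot: [0.707, 0.707, -0.0, 0.0]
ft_force: [0.1, -0.8, -0.8]
width: 0.0311
grip_force: 35.0
```

Emit:
{"name": "drive_tool", "arguments": {
  "increments": [
    [-0.098, -0.031, 0, 0, 0, 0],
    [-0.196, -0.062, 0, 0, 0, 0],
    [-0.294, -0.094, 0, 0, 0, 0],
    [-0.393, -0.125, 0, 0, 0, 0],
    [-0.491, -0.156, 0, 0, 0, 0]
  ]
}}

```text
time: 20.03
ee_pos: [0.5824, -0.3005, 0.2642]
eef_rot: [0.707, 0.707, -0.0, 0.0]
ft_force: [0.4, -0.6, -0.6]
width: 0.0312
grip_force: 35.0
```

Emit:
{"name": "drive_tool", "arguments": {
  "increments": [
    [0, 0, 0, 0, 0, 0],
    [0, 0, 0, 0, 0, 0],
    [0, 0, 0, 0, 0, 0],
    [0, 0, 0, 0, 0, 0],
    [0, 0, 0, 0, 0, 0]
  ]
}}

```text
time: 20.45
ee_pos: [0.5838, -0.2974, 0.2644]
eef_rot: [0.706, 0.708, 0.0, -0.0]
ft_force: [-0.7, 0.6, -0.7]
width: 0.0312
grip_force: 35.0
```

```bash
python3 - <<'E'
from h import *
st(); p=read_state()["ee_pos"]
plan((.5834,-.3005,.0665+.0544+.0452+.005,90))
E
```

```text
t 20.45 p [ 0.5838 -0.2974  0.2644] yaw 90.1 z [ 0.  0. -1.] F [-0.7  0.6 -0.7] w 0.0312 g 35.0 j7 0.27
(0.5834, -0.3005, 0.1711, 90) step/5: [-0.0021, -0.0003, 0.0622, 0.0001, -0.0001, 0.0006] final: [-0.01, -0.002, 0.311, 0.0, -0.001, 0.003]
```

Emit:
{"name": "drive_tool", "arguments": {
  "increments": [
    [-0.003, 0, 0.06, 0, 0, 0],
    [-0.006, -0.001, 0.14, 0, 0, 0],
    [-0.006, -0.001, 0.22, 0, 0, 0],
    [-0.006, -0.001, 0.28, 0, 0, 0],
    [-0.006, -0.001, 0.311, 0, 0, 0]
  ]
}}

```text
time: 20.87
ee_pos: [0.5826, -0.2996, 0.1686]
eef_rot: [0.707, 0.708, -0.0, -0.001]
ft_force: [1.4, -0.7, 1.7]
width: 0.0309
grip_force: 35.0
```

Emit:
{"name": "drive_tool", "arguments": {
  "increments": [
    [0, 0, 0, 0, 0, 0],
    [0, 0, 0, 0, 0, 0],
    [0, 0, 0.003, 0, 0, 0],
    [0, 0, 0.006, 0, 0, 0],
    [0, 0, 0.01, 0, 0, 0]
  ]
}}

```text
time: 21.28
ee_pos: [0.5834, -0.3009, 0.1691]
eef_rot: [0.707, 0.707, 0.0, 0.001]
ft_force: [0.1, 1.6, -0.2]
width: 0.0312
grip_force: 35.0
```

Emit:
{"name": "drive_tool", "arguments": {
  "increments": [
    [0, 0, 0.003, 0, 0, 0],
    [0, 0, 0.006, 0, 0, 0],
    [0, 0, 0.01, 0, 0, 0],
    [0, 0, 0.01, 0, 0, 0],
    [0, 0, 0.01, 0, 0, 0]
  ]
}}

```text
time: 21.7
ee_pos: [0.5832, -0.3007, 0.1652]
eef_rot: [0.707, 0.707, 0.0, 0.0]
ft_force: [1.9, 2.1, 0.8]
width: 0.0313
grip_force: 35.0
```

```bash
python3 - <<'E'
from h import *
st()
E
```

```text
t 21.70 p [ 0.5832 -0.3007  0.1652] yaw 90.0 z [ 0.001 -0.    -1.   ] F [1.9 2.1 0.8] w 0.0313 g 35.0 j7 0.25
```

Emit:
{"name": "drive_tool", "arguments": {
  "increments": [
    [0.002, 0.001, 0.003, 0, 0, 0],
    [0.003, 0.001, 0.006, 0, 0, 0],
    [0.003, 0.001, 0.009, 0, 0, 0],
    [0.003, 0.001, 0.009, 0, 0, 0],
    [0.003, 0.001, 0.009, 0, 0, 0]
  ]
}}

```text
time: 22.12
ee_pos: [0.5835, -0.3002, 0.1628]
eef_rot: [0.707, 0.707, 0.0, 0.001]
ft_force: [0.3, 0.7, 5.6]
width: 0.0309
grip_force: 35.0
```

Emit:
{"name": "drive_tool", "arguments": {
  "increments": [
    [0, 0, 0, 0, 0, 0],
    [0, 0, 0, 0, 0, 0],
    [0, 0, 0, 0, 0, 0],
    [0, 0, 0, 0, 0, 0],
    [0, 0, 0, 0, 0, 0]
  ]
}}

```text
time: 22.53
ee_pos: [0.5834, -0.3002, 0.1628]
eef_rot: [0.707, 0.707, 0.0, 0.0]
ft_force: [-0.0, 1.3, 5.7]
width: 0.0312
grip_force: 35.0
```

```bash
python3 - <<'E'
from h import *
st()
E
```

```text
t 22.53 p [ 0.5834 -0.3002  0.1628] yaw 90.0 z [ 0.001 -0.001 -1.   ] F [-0.   1.3  5.7] w 0.0312 g 35.0 j7 0.25
```

Emit:
{"name": "drive_tool", "arguments": {
  "increments": [
    [0, 0, 0, 0, 0, 0],
    [0, 0, 0, 0, 0, 0],
    [0, 0, 0, 0, 0, 0],
    [0, 0, 0, 0, 0, 0],
    [0, 0, 0, 0, 0, 0]
  ],
  "claw": 0
}}

```text
time: 22.95
ee_pos: [0.583, -0.3, 0.1619]
eef_rot: [0.707, 0.707, -0.0, -0.0]
ft_force: [0.7, -0.5, 0.3]
width: 0.0563
grip_force: 0.0
```

Emit:
{"name": "drive_tool", "arguments": {
  "increments": [
    [0, 0, -0.02, 0, 0, 0],
    [0, 0, -0.08, 0, 0, 0],
    [0, 0, -0.16, 0, 0, 0],
    [0, 0, -0.24, 0, 0, 0],
    [0, 0, -0.33, 0, 0, 0]
  ]
}}

```text
time: 23.37
ee_pos: [0.5828, -0.2998, 0.2622]
eef_rot: [0.707, 0.707, -0.0, -0.0]
ft_force: [0.2, 0.1, 0.0]
width: 0.0847
grip_force: 0.0
```

Emit:
{"name": "drive_tool", "arguments": {
  "increments": [
    [0.131, 0.026, 0, 0, 0, 0],
    [0.261, 0.052, 0, 0, 0, 0],
    [0.392, 0.077, 0, 0, 0, 0],
    [0.522, 0.103, 0, 0, 0, 0],
    [0.653, 0.129, 0, 0, 0, 0]
  ]
}}

```text
time: 23.78
ee_pos: [0.622, -0.1023, 0.2619]
eef_rot: [0.707, 0.707, 0.0, 0.0]
ft_force: [1.0, 0.2, 0.5]
width: 0.0866
grip_force: 0.0
```

Emit:
{"name": "drive_tool", "arguments": {
  "increments": [
    [0.131, 0.026, 0, 0, 0, 0],
    [0.261, 0.052, 0, 0, 0, 0],
    [0.392, 0.077, 0, 0, 0, 0],
    [0.522, 0.103, 0, 0, 0, 0],
    [0.653, 0.129, 0, 0, 0, 0]
  ]
}}

```text
time: 24.2
ee_pos: [0.6607, 0.0935, 0.2618]
eef_rot: [0.707, 0.707, 0.0, 0.0]
ft_force: [1.3, 0.2, 0.4]
width: 0.0871
grip_force: 0.0
```

Emit:
{"name": "drive_tool", "arguments": {
  "increments": [
    [0, 0, 0, 0, 0, 0],
    [0, 0, 0, 0, 0, 0],
    [0, 0, 0, 0, 0, 0],
    [0, 0, 0, 0, 0, 0],
    [0, 0, 0, 0, 0, 0]
  ]
}}

```text
time: 24.62
ee_pos: [0.6609, 0.09, 0.2614]
eef_rot: [0.708, 0.706, -0.0, 0.0]
ft_force: [0.2, -0.5, -0.8]
width: 0.087
grip_force: 0.0
```

```bash
python3 - <<'E'
from h import *
st(); c,im=snap("wrist","w7")
necks(c,im,[(.6608,.092,.082)],win=28)
plan((.6608,.092,.0665,90))
E
```

```text
t 24.62 p [0.6609 0.09   0.2614] yaw 89.9 z [ 0.    -0.001 -1.   ] F [ 0.2 -0.5 -0.8] w 0.0870 g 0.0 j7 -0.38
none [259.52180296 168.57420899]
(0.6608, 0.092, 0.0665, 90) step/5: [0.0013, -0.0001, 0.1299, 0.0001, 0.0002, -0.0006] final: [0.007, -0.0, 0.65, 0.0, 0.001, -0.003]
```

Emit:
{"name": "drive_tool", "arguments": {
  "increments": [
    [0.002, 0, 0.06, 0, 0, 0],
    [0.002, 0, 0.17, 0, 0, 0],
    [0.002, 0, 0.29, 0, 0, 0],
    [0.002, 0, 0.4, 0, 0, 0],
    [0.002, 0, 0.49, 0, 0, 0]
  ]
}}

```text
time: 25.08
ee_pos: [0.6599, 0.0909, 0.1118]
eef_rot: [0.708, 0.707, -0.001, -0.0]
ft_force: [0.7, -0.3, -0.9]
width: 0.087
grip_force: 0.0
```

Emit:
{"name": "drive_tool", "arguments": {
  "increments": [
    [0, 0, 0.07, 0, 0, 0],
    [0, 0, 0.12, 0, 0, 0],
    [0, 0, 0.15, 0, 0, 0],
    [0, 0, 0.16, 0, 0, 0],
    [0, 0, 0.16, 0, 0, 0]
  ]
}}

```text
time: 25.5
ee_pos: [0.6609, 0.0922, 0.0665]
eef_rot: [0.707, 0.707, 0.0, 0.0]
ft_force: [-0.5, 0.1, -0.6]
width: 0.0869
grip_force: 0.0
```

```bash
python3 - <<'E'
from h import *
st()
E
```

```text
t 25.50 p [0.6609 0.0922 0.0665] yaw 90.0 z [ 0.  0. -1.] F [-0.5  0.1 -0.6] w 0.0869 g 0.0 j7 -0.45
```

Emit:
{"name": "drive_tool", "arguments": {
  "increments": [
    [0, 0, 0, 0, 0, 0],
    [0, 0, 0, 0, 0, 0],
    [0, 0, 0, 0, 0, 0],
    [0, 0, 0, 0, 0, 0],
    [0, 0, 0, 0, 0, 0]
  ],
  "claw": 1,
  "force": 35
}}

```text
time: 25.92
ee_pos: [0.6609, 0.0925, 0.0668]
eef_rot: [0.707, 0.707, 0.0, 0.0]
ft_force: [0.2, 0.5, -0.7]
width: 0.0616
grip_force: 0.0
```

Emit:
{"name": "drive_tool", "arguments": {
  "increments": [
    [0, 0, 0, 0, 0, 0],
    [0, 0, 0, 0, 0, 0],
    [0, 0, 0, 0, 0, 0],
    [0, 0, 0, 0, 0, 0],
    [0, 0, 0, 0, 0, 0]
  ]
}}

```text
time: 26.33
ee_pos: [0.6606, 0.0924, 0.0662]
eef_rot: [0.707, 0.707, -0.0, 0.0]
ft_force: [-1.2, 0.2, -0.7]
width: 0.0312
grip_force: 35.0
```

Emit:
{"name": "drive_tool", "arguments": {
  "increments": [
    [0, 0, -0.1, 0, 0, 0],
    [0, 0, -0.23, 0, 0, 0],
    [0, 0, -0.36, 0, 0, 0],
    [0, 0, -0.5, 0, 0, 0],
    [0, 0, -0.63, 0, 0, 0]
  ]
}}

```text
time: 26.75
ee_pos: [0.6603, 0.0924, 0.2575]
eef_rot: [0.707, 0.707, 0.0, 0.0]
ft_force: [0.9, -0.2, -1.1]
width: 0.0307
grip_force: 35.0
```

Emit:
{"name": "drive_tool", "arguments": {
  "increments": [
    [-0.08, -0.016, -0.06, 0, 0, 0],
    [-0.2, -0.04, -0.1, 0, 0, 0],
    [-0.32, -0.062, -0.1, 0, 0, 0],
    [-0.44, -0.086, -0.1, 0, 0, 0],
    [-0.57, -0.112, -0.1, 0, 0, 0]
  ]
}}

```text
time: 27.17
ee_pos: [0.6265, -0.0794, 0.2854]
eef_rot: [0.707, 0.707, 0.0, 0.0]
ft_force: [0.3, 0.2, -1.9]
width: 0.0308
grip_force: 35.0
```

Emit:
{"name": "drive_tool", "arguments": {
  "increments": [
    [-0.12, -0.024, 0, 0, 0, 0],
    [-0.24, -0.048, 0, 0, 0, 0],
    [-0.36, -0.071, 0, 0, 0, 0],
    [-0.48, -0.095, 0, 0, 0, 0],
    [-0.6, -0.119, 0, 0, 0, 0]
  ]
}}

```text
time: 27.58
ee_pos: [0.5906, -0.2602, 0.2853]
eef_rot: [0.707, 0.707, -0.0, 0.0]
ft_force: [0.9, 0.6, -1.9]
width: 0.0315
grip_force: 35.0
```

```bash
python3 - <<'E'
from h import *
st(); plan((.5834,-.3002,.287,90))
E
```

```text
t 27.58 p [ 0.5906 -0.2602  0.2853] yaw 90.0 z [-0. -0. -1.] F [ 0.9  0.6 -1.9] w 0.0315 g 35.0 j7 0.21
(0.5834, -0.3002, 0.287, 90) step/5: [-0.0266, -0.0048, -0.0012, -0.0, 0.0001, 0.0] final: [-0.133, -0.024, -0.006, -0.0, 0.0, 0.0]
```

Emit:
{"name": "drive_tool", "arguments": {
  "increments": [
    [-0.05, -0.01, 0, 0, 0, 0],
    [-0.1, -0.019, 0, 0, 0, 0],
    [-0.138, -0.027, 0, 0, 0, 0],
    [-0.138, -0.027, 0, 0, 0, 0],
    [-0.138, -0.027, 0, 0, 0, 0]
  ]
}}

```text
time: 28.0
ee_pos: [0.5836, -0.2989, 0.2852]
eef_rot: [0.707, 0.707, 0.0, -0.0]
ft_force: [0.1, 0.8, -1.0]
width: 0.0313
grip_force: 35.0
```

```bash
python3 - <<'E'
from h import *
st()
E
```

```text
t 28.00 p [ 0.5836 -0.2989  0.2852] yaw 90.1 z [ 0.     0.001 -1.   ] F [ 0.1  0.8 -1. ] w 0.0313 g 35.0 j7 0.27
```

Emit:
{"name": "drive_tool", "arguments": {
  "increments": [
    [0, 0, 0.06, 0, 0, 0],
    [0, 0, 0.14, 0, 0, 0],
    [0, 0, 0.22, 0, 0, 0],
    [0, 0, 0.28, 0, 0, 0],
    [0, 0, 0.306, 0, 0, 0]
  ]
}}

```text
time: 28.42
ee_pos: [0.5831, -0.2984, 0.1914]
eef_rot: [0.706, 0.708, -0.0, -0.001]
ft_force: [-0.4, -2.4, 3.9]
width: 0.031
grip_force: 35.0
```

Emit:
{"name": "drive_tool", "arguments": {
  "increments": [
    [0, 0, 0, 0, 0, 0],
    [0, 0, 0, 0, 0, 0],
    [0, 0, 0.003, 0, 0, 0],
    [0, 0, 0.006, 0, 0, 0],
    [0, 0, 0.01, 0, 0, 0]
  ]
}}

```text
time: 28.83
ee_pos: [0.5838, -0.2997, 0.1915]
eef_rot: [0.707, 0.707, 0.0, 0.001]
ft_force: [-0.5, -1.1, 0.0]
width: 0.0312
grip_force: 35.0
```

Emit:
{"name": "drive_tool", "arguments": {
  "increments": [
    [0, 0, 0.003, 0, 0, 0],
    [0, 0, 0.006, 0, 0, 0],
    [0, 0, 0.01, 0, 0, 0],
    [0, 0, 0.01, 0, 0, 0],
    [0, 0, 0.01, 0, 0, 0]
  ]
}}

```text
time: 29.25
ee_pos: [0.5834, -0.3001, 0.1876]
eef_rot: [0.707, 0.707, 0.0, 0.0]
ft_force: [-0.2, -1.5, 1.6]
width: 0.0307
grip_force: 35.0
```

```bash
python3 - <<'E'
from h import *
st()
E
```

```text
t 29.25 p [ 0.5834 -0.3001  0.1876] yaw 90.0 z [ 0. -0. -1.] F [-0.2 -1.5  1.6] w 0.0307 g 35.0 j7 0.25
```

Emit:
{"name": "drive_tool", "arguments": {
  "increments": [
    [-0.001, 0, 0.003, 0, 0, 0],
    [-0.002, 0, 0.006, 0, 0, 0],
    [-0.002, 0, 0.008, 0, 0, 0],
    [-0.002, 0, 0.008, 0, 0, 0],
    [-0.002, 0, 0.008, 0, 0, 0]
  ]
}}

```text
time: 29.67
ee_pos: [0.5834, -0.3005, 0.1854]
eef_rot: [0.707, 0.707, 0.0, 0.0]
ft_force: [0.6, -2.0, 5.2]
width: 0.0311
grip_force: 35.0
```

Emit:
{"name": "drive_tool", "arguments": {
  "increments": [
    [0, 0, 0, 0, 0, 0],
    [0, 0, 0, 0, 0, 0],
    [0, 0, 0, 0, 0, 0],
    [0, 0, 0, 0, 0, 0],
    [0, 0, 0, 0, 0, 0]
  ]
}}

```text
time: 30.08
ee_pos: [0.5834, -0.3005, 0.1852]
eef_rot: [0.707, 0.707, 0.0, 0.0]
ft_force: [-0.6, -0.2, 5.7]
width: 0.031
grip_force: 35.0
```

```bash
python3 - <<'E'
from h import *
st()
E
```

```text
t 30.08 p [ 0.5834 -0.3005  0.1852] yaw 90.0 z [ 0. -0. -1.] F [-0.6 -0.2  5.7] w 0.0310 g 35.0 j7 0.25
```

Emit:
{"name": "drive_tool", "arguments": {
  "increments": [
    [0, 0, 0, 0, 0, 0],
    [0, 0, 0, 0, 0, 0],
    [0, 0, 0, 0, 0, 0],
    [0, 0, 0, 0, 0, 0],
    [0, 0, 0, 0, 0, 0]
  ],
  "claw": 0
}}

```text
time: 30.5
ee_pos: [0.5831, -0.3003, 0.1846]
eef_rot: [0.707, 0.707, -0.0, -0.0]
ft_force: [-0.1, 0.3, 0.2]
width: 0.0569
grip_force: 0.0
```

Emit:
{"name": "drive_tool", "arguments": {
  "increments": [
    [0, 0, -0.02, 0, 0, 0],
    [0, 0, -0.08, 0, 0, 0],
    [0, 0, -0.16, 0, 0, 0],
    [0, 0, -0.23, 0, 0, 0],
    [0, 0, -0.3, 0, 0, 0]
  ]
}}

```text
time: 30.92
ee_pos: [0.5832, -0.3004, 0.2766]
eef_rot: [0.707, 0.707, 0.0, 0.0]
ft_force: [0.4, 0.1, 0.3]
width: 0.0852
grip_force: 0.0
```

Emit:
{"name": "drive_tool", "arguments": {
  "increments": [
    [0.08, -0.029, 0, 0, 0, 0],
    [0.16, -0.058, 0, 0, 0, 0],
    [0.24, -0.086, 0, 0, 0, 0],
    [0.32, -0.115, 0, 0, 0, 0],
    [0.4, -0.144, 0, 0, 0, 0]
  ],
  "claw": 0.58
}}

```text
time: 31.33
ee_pos: [0.5395, -0.1793, 0.2755]
eef_rot: [0.707, 0.707, 0.0, 0.0]
ft_force: [0.1, 0.2, 0.8]
width: 0.0615
grip_force: 0.0
```

Emit:
{"name": "drive_tool", "arguments": {
  "increments": [
    [0.08, -0.029, 0, 0, 0, 0],
    [0.16, -0.058, 0, 0, 0, 0],
    [0.24, -0.086, 0, 0, 0, 0],
    [0.32, -0.115, 0, 0, 0, 0],
    [0.4, -0.144, 0, 0, 0, 0]
  ]
}}

```text
time: 31.75
ee_pos: [0.4963, -0.0593, 0.2755]
eef_rot: [0.707, 0.707, 0.0, 0.0]
ft_force: [0.2, 0.1, 0.0]
width: 0.0381
grip_force: 0.0
```

Emit:
{"name": "drive_tool", "arguments": {
  "increments": [
    [0, 0, 0, 0, 0, 0],
    [0, 0, 0, 0, 0, 0],
    [0, 0, 0, 0, 0, 0],
    [0, 0, 0, 0, 0, 0],
    [0, 0, 0, 0, 0, 0]
  ]
}}

```text
time: 32.17
ee_pos: [0.497, -0.0616, 0.2749]
eef_rot: [0.708, 0.707, -0.0, -0.0]
ft_force: [-0.2, -0.5, -0.2]
width: 0.0368
grip_force: 0.0
```

```bash
cat >> h.py <<'E'
def tubes(c,im,z=.013,lo=700,thr=160):
    hsv=cv2.cvtColor(im,cv2.COLOR_BGR2HSV); res=[]
    for ce,a,m in blobs((hsv[...,2]>thr)&(hsv[...,1]<40),lo,6000):
        r=rect(m)
        if max(r[1])<5*min(r[1]): continue
        b=cv2.boxPoints(r)
        e=((b[0]+b[3])/2,(b[1]+b[2])/2) if np.linalg.norm(b[0]-b[1])>np.linalg.norm(b[1]-b[2]) else ((b[0]+b[1])/2,(b[2]+b[3])/2)
        e=[plane(c,p,z) for p in e]; d=e[1]-e[0]; mid=(e[0]+e[1])/2
        res.append(mid); print("tube",mid.round(4),"len %.3f"%np.linalg.norm(d),"yaw %.1f"%(np.degrees(np.arctan2(d[1],d[0]))%180),"px",np.round(r[0],0),np.round(r[1],0))
E
python3 - <<'E'
from h import *
st(); c,im=snap("wrist","w8"); tubes(c,im)
im=cv2.resize(im,None,fx=1.5,fy=1.5); cv2.imwrite("pics/w8c.png",im)
E
```

```text
t 32.17 p [ 0.497  -0.0616  0.2749] yaw 89.9 z [-0.  0. -1.] F [-0.2 -0.5 -0.2] w 0.0368 g 0.0 j7 -0.00
tube [0.4923 0.0126 0.013 ] len 0.214 yaw 92.8 px [255.  90.] [180.  14.]
tube [0.5458 0.02   0.013 ] len 0.202 yaw 98.8 px [298.  84.] [171.  13.]
tube [ 0.4398 -0.0039  0.013 ] len 0.214 yaw 95.6 px [213. 104.] [177.  14.]
```

View pics/w8c.png

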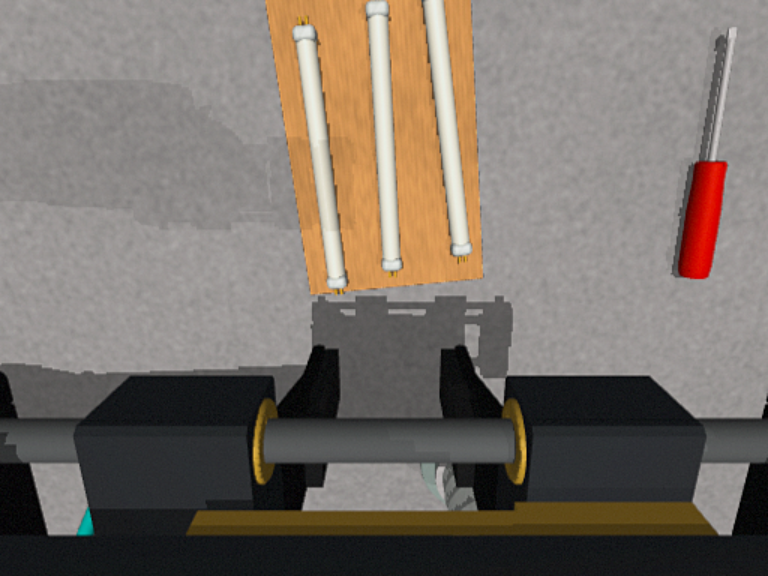

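```bash
python3 - <<'E'
from h import *
st(); plan((.4398,-.0039,.15,95.6),(.4398,-.0039,.008,95.6))
plan((.4398,-.0039,.15,95.6),(.567,.287,.15,106.2),start=(.4398,-.0039,.008,95.6))
E
```

```text
t 32.22 p [ 0.497  -0.0614  0.2749] yaw 89.9 z [-0.  0. -1.] F [ 0.2 -0.9 -0.2] w 0.0365 g 0.0 j7 -0.00
(0.4398, -0.0039, 0.15, 95.6) step/5: [0.0383, -0.0381, 0.0833, -0.0001, -0.0001, -0.0252] final: [0.191, -0.191, 0.416, -0.0, -0.0, -0.126]
(0.4398, -0.0039, 0.008, 95.6) step/5: [0.0, -0.0, 0.0947, 0.0, 0.0, 0.0] final: [0.0, -0.0, 0.473, 0.0, 0.0, 0.0]
(0.4398, -0.0039, 0.15, 95.6) step/5: [0.0, 0.0, -0.0947, 0.0, 0.0, 0.0] final: [0.0, 0.0, -0.473, 0.0, 0.0, 0.0]
(0.567, 0.287, 0.15, 106.2) step/5: [0.0924, 0.0517, 0.0, 0.0, 0.0, -0.0236] final: [0.462, 0.258, 0.0, 0.0, 0.0, -0.118]
(0.567, 0.287, 0.15, 106.2) step/5: [0.0872, 0.06, 0.0, -0.0, 0.0, -0.0236] final: [0.436, 0.3, 0.0, -0.0, 0.0, -0.118]
```

Emit:
{"name": "drive_tool", "arguments": {
  "increments": [
    [0.038, -0.038, 0.083, 0, 0, -0.025],
    [0.077, -0.076, 0.167, 0, 0, -0.05],
    [0.115, -0.115, 0.25, 0, 0, -0.076],
    [0.153, -0.153, 0.333, 0, 0, -0.101],
    [0.191, -0.191, 0.416, 0, 0, -0.126]
  ]
}}

```text
time: 32.63
ee_pos: [0.439, -0.0032, 0.1492]
eef_rot: [0.671, 0.741, 0.0, 0.0]
ft_force: [1.0, 0.5, -1.3]
width: 0.0368
grip_force: 0.0
```

Emit:
{"name": "drive_tool", "arguments": {
  "increments": [
    [0, 0, 0, 0, 0, 0],
    [0, 0, 0, 0, 0, 0],
    [0, 0, 0, 0, 0, 0],
    [0, 0, 0, 0, 0, 0],
    [0, 0, 0, 0, 0, 0]
  ]
}}

```text
time: 33.05
ee_pos: [0.4406, -0.0037, 0.1512]
eef_rot: [0.672, 0.741, 0.001, 0.001]
ft_force: [0.2, 0.2, 0.4]
width: 0.0368
grip_force: 0.0
```

```bash
python3 - <<'E'
from h import *
st(); c,im=snap("wrist","w9"); tubes(c,im,lo=300)
im=cv2.resize(im,None,fx=1.5,fy=1.5); cv2.imwrite("pics/w9c.png",im)
print(proj(c,(.4398,-.0039,.013)))
E
```

```text
t 33.05 p [ 0.4406 -0.0037  0.1512] yaw 95.6 z [ 0.002  0.    -1.   ] F [0.2 0.2 0.4] w 0.0368 g 0.0 j7 0.00
tube [0.5462 0.0331 0.013 ] len 0.198 yaw 99.1 px [377. 143.] [ 19. 213.]
tube [0.4933 0.0462 0.013 ] len 0.146 yaw 93.8 px [323. 128.] [ 19. 162.]
tube [0.4375 0.0334 0.013 ] len 0.136 yaw 95.7 px [260. 136.] [149.  18.]
[258.53362894 180.8485266 ]
```

View pics/w9c.png

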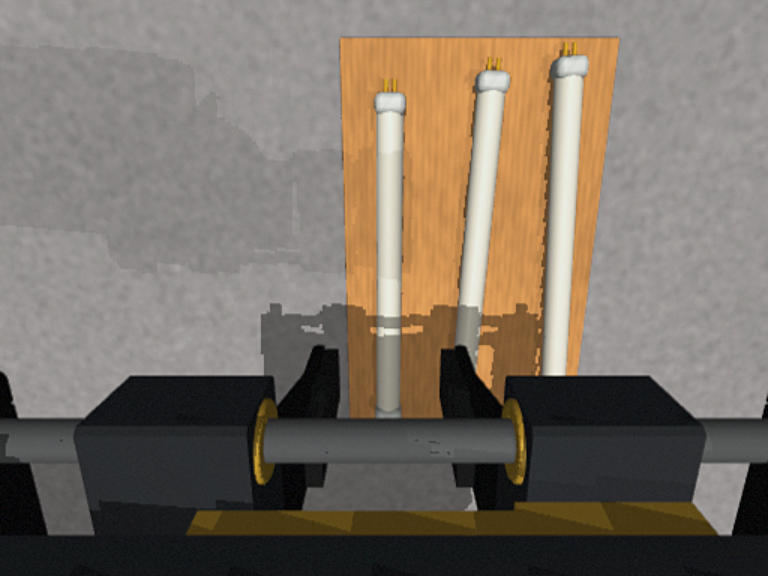

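Emit:
{"name": "drive_tool", "arguments": {
  "increments": [
    [0, 0, 0.1, 0, 0, 0],
    [0, 0, 0.21, 0, 0, 0],
    [0, 0, 0.32, 0, 0, 0],
    [0, 0, 0.42, 0, 0, 0],
    [0, 0, 0.475, 0, 0, 0]
  ]
}}

```text
time: 33.52
ee_pos: [0.4384, -0.0035, 0.0052]
eef_rot: [0.672, 0.741, -0.001, -0.001]
ft_force: [-0.5, 1.2, 0.2]
width: 0.0365
grip_force: 0.0
```

Emit:
{"name": "drive_tool", "arguments": {
  "increments": [
    [0, 0, 0, 0, 0, 0],
    [0, 0, 0, 0, 0, 0],
    [0, 0, 0, 0, 0, 0],
    [0, 0, 0, 0, 0, 0],
    [0, 0, 0, 0, 0, 0]
  ],
  "claw": 1,
  "force": 35
}}

```text
time: 33.93
ee_pos: [0.4404, -0.0035, 0.0088]
eef_rot: [0.671, 0.741, 0.0, 0.001]
ft_force: [0.4, -0.2, 3.7]
width: 0.015
grip_force: 35.0
```

Emit:
{"name": "drive_tool", "arguments": {
  "increments": [
    [0, 0, 0, 0, 0, 0],
    [0, 0, 0, 0, 0, 0],
    [0, 0, 0, 0, 0, 0],
    [0, 0, 0, 0, 0, 0],
    [0, 0, 0, 0, 0, 0]
  ]
}}

```text
time: 34.35
ee_pos: [0.4405, -0.0035, 0.0088]
eef_rot: [0.671, 0.741, 0.0, 0.001]
ft_force: [-0.6, -0.2, 7.9]
width: 0.015
grip_force: 35.0
```

Emit:
{"name": "drive_tool", "arguments": {
  "increments": [
    [0, 0, -0.08, 0, 0, 0],
    [0, 0, -0.18, 0, 0, 0],
    [0, 0, -0.28, 0, 0, 0],
    [0, 0, -0.38, 0, 0, 0],
    [0, 0, -0.473, 0, 0, 0]
  ]
}}

```text
time: 34.77
ee_pos: [0.4394, -0.0031, 0.1517]
eef_rot: [0.671, 0.741, 0.0, 0.001]
ft_force: [1.8, -0.7, -0.6]
width: 0.0148
grip_force: 35.0
```

```bash
python3 - <<'E'
from h import *
st(); plan((.567,.287,.2,106.2))
c=get_calibration("scene"); im=camera("scene"); t=camera("top"); cv2.imwrite("pics/s2.png",im); cv2.imwrite("pics/t2.png",t)
E
```

```text
t 34.77 p [ 0.4394 -0.0031  0.1517] yaw 95.7 z [ 0.001 -0.001 -1.   ] F [ 1.8 -0.7 -0.6] w 0.0148 g 35.0 j7 0.00
(0.567, 0.287, 0.2, 106.2) step/5: [0.092, 0.0519, -0.0161, 0.0001, 0.0001, -0.0234] final: [0.46, 0.26, -0.081, 0.001, 0.0, -0.117]
(0.567, 0.287, 0.2, 106.2) step/5: [0.0869, 0.0601, -0.0161, 0.0001, 0.0001, -0.0234] final: [0.434, 0.301, -0.081, 0.001, 0.0, -0.117]
```

Emit:
{"name": "drive_tool", "arguments": {
  "increments": [
    [0.09, 0.04, -0.05, 0, 0, -0.023],
    [0.18, 0.08, -0.1, 0, 0, -0.047],
    [0.27, 0.12, -0.15, 0, 0, -0.07],
    [0.36, 0.16, -0.2, 0, 0, -0.094],
    [0.45, 0.2, -0.25, 0, 0, -0.117]
  ]
}}

```text
time: 35.28
ee_pos: [0.4859, 0.1381, 0.2251]
eef_rot: [0.636, 0.771, -0.0, 0.0]
ft_force: [0.5, 0.1, -1.0]
width: 0.0148
grip_force: 35.0
```

Emit:
{"name": "drive_tool", "arguments": {
  "increments": [
    [0, 0, 0, 0, 0, 0],
    [0, 0, 0, 0, 0, 0],
    [0, 0, 0, 0, 0, 0],
    [0, 0, 0, 0, 0, 0],
    [0, 0, 0, 0, 0, 0]
  ]
}}

```text
time: 35.7
ee_pos: [0.4856, 0.1357, 0.224]
eef_rot: [0.637, 0.771, -0.001, -0.0]
ft_force: [-0.7, -0.5, -0.2]
width: 0.0149
grip_force: 35.0
```

```bash
python3 - <<'E'
from h import *
st(); c,im=snap("wrist","w10"); np.savez("w10.npz",**c)
g=cv2.resize(im[:230,120:460],None,fx=2.3,fy=2.3,interpolation=cv2.INTER_CUBIC); cv2.imwrite("pics/w10c.png",g)
hsv=cv2.cvtColor(im,cv2.COLOR_BGR2HSV)
E
```

```text
t 35.70 p [0.4856 0.1357 0.224 ] yaw 100.8 z [-0.001 -0.001 -1.   ] F [-0.7 -0.5 -0.2] w 0.0149 g 35.0 j7 -0.26
```

View pics/w10c.png

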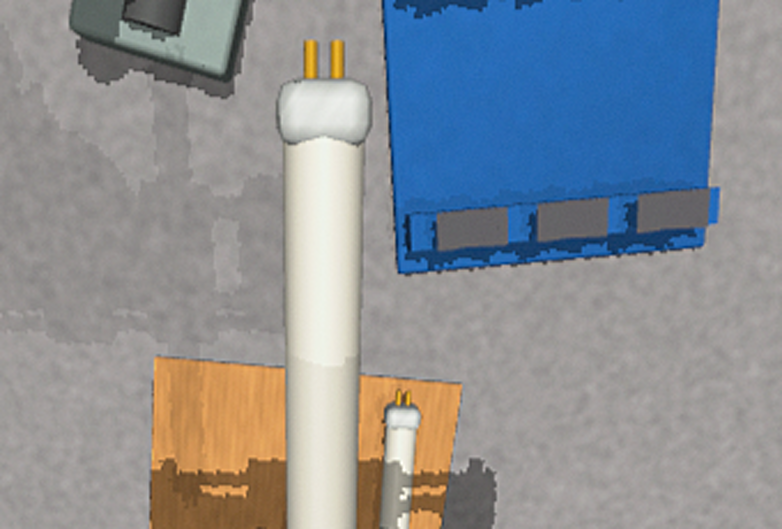

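```bash
python3 - <<'E'
from h import *
def go(im,c,roi,lo,hi,up):
    x0,y0,x1,y1=roi; w=cv2.resize(im[y0:y1,x0:x1],None,fx=up,fy=up,interpolation=cv2.INTER_CUBIC)
    hsv=cv2.cvtColor(w,cv2.COLOR_BGR2HSV); m=(hsv[...,1]<75)&(hsv[...,2]>60)&(hsv[...,2]<135)
    m=cv2.morphologyEx(m.astype(np.uint8),cv2.MORPH_OPEN,np.ones((3,3)))
    out=[]
    for ce,a,mm in blobs(m,lo,hi):
        r=rect(mm); uv=np.array(r[0])/up+[x0,y0]-.5*(1-1/up)
        b=[plane(c,(q/up)+[x0,y0],.0417) for q in cv2.boxPoints(r)]
        print(uv.round(1),a,np.round(r[1],0),plane(c,uv,.0417).round(4),[round(float(np.linalg.norm(b[i]-b[i+1])),3) for i in (0,1)])
print("top"); go(cv2.imread("pics/top0.png"),get_calibration("top"),(170,130,235,195),100,2500,4)
print("wrist"); c=dict(np.load("w10.npz")); go(cv2.imread("pics/w10.png"),c,(285,75,445,125),500,4000,4)
im=cv2.imread("pics/top0.png")[130:195,170:235]; 
t=get_calibration("top"); t2=cv2.imread("pics/t2.png"); 
E
```

```text
top
[215.1 142.2] 687 [37. 20.] [0.6222 0.245  0.0417] [0.016, 0.031]
[181.1 149.7] 704 [37. 21.] [0.5928 0.3504 0.0417] [0.016, 0.031]
[218.  155.3] 711 [38. 20.] [0.5799 0.233  0.0417] [0.016, 0.031]
[183.8 162.8] 729 [37. 21.] [0.5503 0.3383 0.0417] [0.017, 0.031]
[220.9 168.4] 728 [39. 20.] [0.5376 0.2209 0.0417] [0.016, 0.031]
[186.5 176.1] 743 [38. 21.] [0.5081 0.3263 0.0417] [0.016, 0.031]
wrist
```

```bash
python3 - <<'E'
from h import *
c=dict(np.load("w10.npz"))
for u in ((325.2,99.1),(368.7,95.7),(412.2,92.2)): print(plane(c,u,.0417).round(4),plane(c,u,.036).round(4))
plan((.5062,.2119,.224,105.6))
st()
E
```

```text
[0.5368 0.2204 0.0417] [0.5379 0.2204 0.036 ]
[0.5791 0.2318 0.0417] [0.5809 0.2321 0.036 ]
[0.621  0.2433 0.0417] [0.6235 0.2437 0.036 ]
(0.5062, 0.2119, 0.224, 105.6) step/5: [0.0472, 0.023, 0.0001, -0.0002, 0.0002, -0.0212] final: [0.236, 0.115, 0.0, -0.001, 0.001, -0.106]
t 35.75 p [0.4857 0.1359 0.2242] yaw 100.8 z [-0.001 -0.001 -1.   ] F [-0.5  0.7  0.2] w 0.0148 g 35.0 j7 -0.26
```

```bash
python3 - <<'E'
from h import *
plan((.5228,.2734,.15,105.6))
E
```

```text
(0.5228, 0.2734, 0.15, 105.6) step/5: [0.0854, 0.0416, 0.0494, -0.0002, 0.0002, -0.0212] final: [0.427, 0.208, 0.247, -0.001, 0.001, -0.106]
```

Emit:
{"name": "drive_tool", "arguments": {
  "increments": [
    [0.085, 0.042, 0.049, 0, 0, -0.021],
    [0.171, 0.083, 0.099, 0, 0, -0.042],
    [0.256, 0.125, 0.148, 0, 0, -0.064],
    [0.342, 0.166, 0.198, 0, 0, -0.085],
    [0.427, 0.208, 0.247, 0, 0, -0.106]
  ]
}}

```text
time: 36.17
ee_pos: [0.5233, 0.275, 0.1494]
eef_rot: [0.604, 0.797, -0.0, 0.0]
ft_force: [-0.5, 0.6, 0.9]
width: 0.0148
grip_force: 35.0
```

Emit:
{"name": "drive_tool", "arguments": {
  "increments": [
    [0, 0, 0, 0, 0, 0],
    [0, 0, 0, 0, 0, 0],
    [0, 0, 0, 0, 0, 0],
    [0, 0, 0, 0, 0, 0],
    [0, 0, 0, 0, 0, 0]
  ]
}}

```text
time: 36.58
ee_pos: [0.5236, 0.2733, 0.1512]
eef_rot: [0.605, 0.796, 0.0, 0.001]
ft_force: [0.7, 0.4, -0.6]
width: 0.015
grip_force: 35.0
```

```bash
python3 - <<'E'
from h import *
plan((.5228,.2734,.045,105.6))
st(); c,im=snap("wrist","w11")
g=cv2.resize(im,None,fx=1.5,fy=1.5,interpolation=cv2.INTER_CUBIC); cv2.imwrite("pics/w11c.png",g)
E
```

```text
(0.5228, 0.2734, 0.045, 105.6) step/5: [0.0003, -0.0005, 0.0708, 0.0003, 0.0003, -0.0001] final: [0.001, -0.003, 0.354, 0.002, 0.001, -0.0]
t 36.58 p [0.5236 0.2733 0.1512] yaw 105.6 z [ 0.001 -0.001 -1.   ] F [ 0.7  0.4 -0.6] w 0.0150 g 35.0 j7 -0.54
```

View pics/w11c.png

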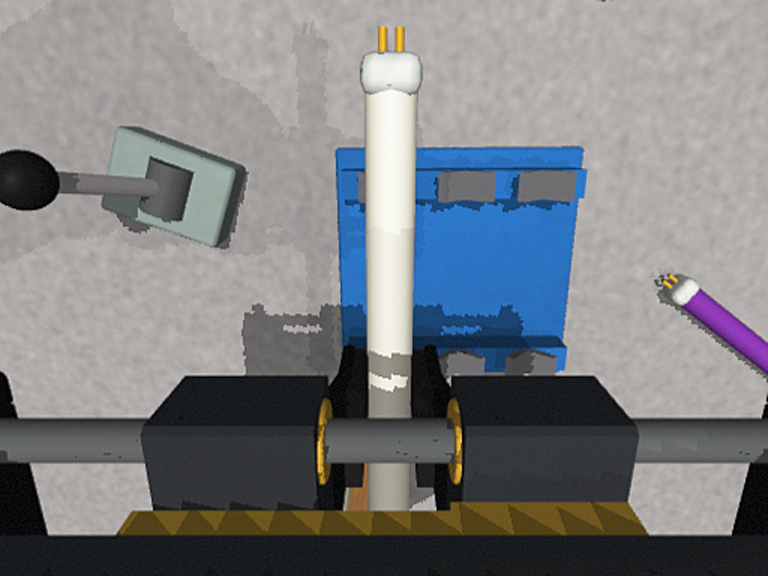

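Emit:
{"name": "drive_tool", "arguments": {
  "increments": [
    [0, -0.002, 0.08, 0, 0, 0],
    [0, -0.002, 0.17, 0, 0, 0],
    [0, -0.002, 0.26, 0, 0, 0],
    [0, -0.002, 0.32, 0, 0, 0],
    [0, -0.002, 0.35, 0, 0, 0]
  ]
}}

```text
time: 37.05
ee_pos: [0.5217, 0.2728, 0.0435]
eef_rot: [0.604, 0.797, -0.001, -0.0]
ft_force: [-1.2, -0.6, -0.0]
width: 0.0147
grip_force: 35.0
```

Emit:
{"name": "drive_tool", "arguments": {
  "increments": [
    [0, 0, 0.004, 0, 0, 0],
    [0, 0, 0.009, 0, 0, 0],
    [0, 0, 0.014, 0, 0, 0],
    [0, 0, 0.019, 0, 0, 0],
    [0, 0, 0.023, 0, 0, 0]
  ]
}}

```text
time: 37.47
ee_pos: [0.5229, 0.2747, 0.0395]
eef_rot: [0.604, 0.797, 0.001, 0.0]
ft_force: [-0.7, 0.6, 0.2]
width: 0.015
grip_force: 35.0
```

```bash
python3 - <<'E'
from h import *
st()
E
```

```text
t 37.47 p [0.5229 0.2747 0.0395] yaw 105.7 z [ 0.001  0.    -1.   ] F [-0.7  0.6  0.2] w 0.0150 g 35.0 j7 -0.62
```

Emit:
{"name": "drive_tool", "arguments": {
  "increments": [
    [0, 0, 0.002, 0, 0, 0],
    [0, 0, 0.004, 0, 0, 0],
    [0, 0, 0.006, 0, 0, 0],
    [0, 0, 0.008, 0, 0, 0],
    [0, 0, 0.01, 0, 0, 0]
  ]
}}

```text
time: 37.88
ee_pos: [0.5228, 0.2747, 0.0385]
eef_rot: [0.604, 0.797, 0.0, 0.001]
ft_force: [-11.6, -9.3, 33.7]
width: 0.0151
grip_force: 35.0
```

```bash
python3 - <<'E'
from h import *
st()
E
```

```text
t 37.88 p [0.5228 0.2747 0.0385] yaw 105.7 z [ 0.002 -0.001 -1.   ] F [-11.6  -9.3  33.7] w 0.0151 g 35.0 j7 -0.62
```

Emit:
{"name": "drive_tool", "arguments": {
  "increments": [
    [0, 0, -0.006, 0, 0, 0],
    [0, 0, -0.006, 0, 0, 0],
    [0, 0, -0.006, 0, 0, 0],
    [0, 0, -0.006, 0, 0, 0],
    [0, 0, -0.006, 0, 0, 0]
  ]
}}

```text
time: 38.3
ee_pos: [0.5228, 0.2747, 0.0389]
eef_rot: [0.604, 0.797, 0.0, 0.001]
ft_force: [-3.7, -3.5, 11.8]
width: 0.015
grip_force: 35.0
```

Emit:
{"name": "drive_tool", "arguments": {
  "increments": [
    [0, 0, 0, 0, 0, 0],
    [0, 0, 0, 0, 0, 0],
    [0, 0, 0, 0, 0, 0],
    [0, 0, 0, 0, 0, 0],
    [0, 0, 0, 0, 0, 0]
  ],
  "claw": 0.7
}}

```text
time: 38.72
ee_pos: [0.5223, 0.2745, 0.0373]
eef_rot: [0.604, 0.797, -0.0, -0.0]
ft_force: [-1.1, -0.4, 0.9]
width: 0.0259
grip_force: 0.0
```

Emit:
{"name": "drive_tool", "arguments": {
  "increments": [
    [0, 0, -0.05, 0, 0, 0],
    [0, 0, -0.15, 0, 0, 0],
    [0, 0, -0.26, 0, 0, 0],
    [0, 0, -0.37, 0, 0, 0],
    [0, 0, -0.48, 0, 0, 0]
  ]
}}

```text
time: 39.13
ee_pos: [0.5219, 0.2747, 0.1841]
eef_rot: [0.604, 0.797, 0.0, -0.0]
ft_force: [1.1, -0.6, 0.2]
width: 0.0263
grip_force: 0.0
```

Emit:
{"name": "drive_tool", "arguments": {
  "increments": [
    [-0.05, 0, -0.1, 0, 0, 0],
    [-0.1, 0, -0.14, 0, 0, 0],
    [-0.16, 0, -0.16, 0, 0, 0],
    [-0.2, 0, -0.16, 0, 0, 0],
    [-0.2, 0, -0.16, 0, 0, 0]
  ],
  "claw": 0.58
}}

```text
time: 39.55
ee_pos: [0.5398, 0.2138, 0.2299]
eef_rot: [0.605, 0.796, -0.0, 0.001]
ft_force: [0.3, -0.9, -1.5]
width: 0.0361
grip_force: 0.0
```

```bash
python3 - <<'E'
from h import *
st(); c,im=snap("wrist","w12"); tubes(c,im,z=.041,lo=300)
g=cv2.resize(im,None,fx=1.5,fy=1.5,interpolation=cv2.INTER_CUBIC); cv2.imwrite("pics/w12c.png",g)
t=camera("top"); cv2.imwrite("pics/t3.png",t); print("top"); tubes(get_calibration("top"),t,lo=200,z=.013)
print("scene");c,t=snap("scene","s3"); tubes(c,t,lo=150,z=.013)
E
```

```text
t 39.55 p [0.5398 0.2138 0.2299] yaw 105.5 z [ 0.001 -0.001 -1.   ] F [ 0.3 -0.9 -1.5] w 0.0361 g 0.0 j7 -0.39
top
tube [0.4805 0.7868 0.013 ] len 0.505 yaw 2.8 px [ 42. 183.] [ 13. 156.]
tube [0.4557 0.7276 0.013 ] len 0.505 yaw 2.9 px [ 60. 192.] [ 16. 157.]
scene
tube [0.4445 0.7213 0.013 ] len 0.514 yaw 2.8 px [366. 138.] [105.  13.]
tube [0.4723 0.7896 0.013 ] len 0.512 yaw 2.8 px [381. 137.] [106.   8.]
tube [0.5019 0.2953 0.013 ] len 0.214 yaw 105.6 px [290. 181.] [ 4. 45.]
```

View pics/w12c.png

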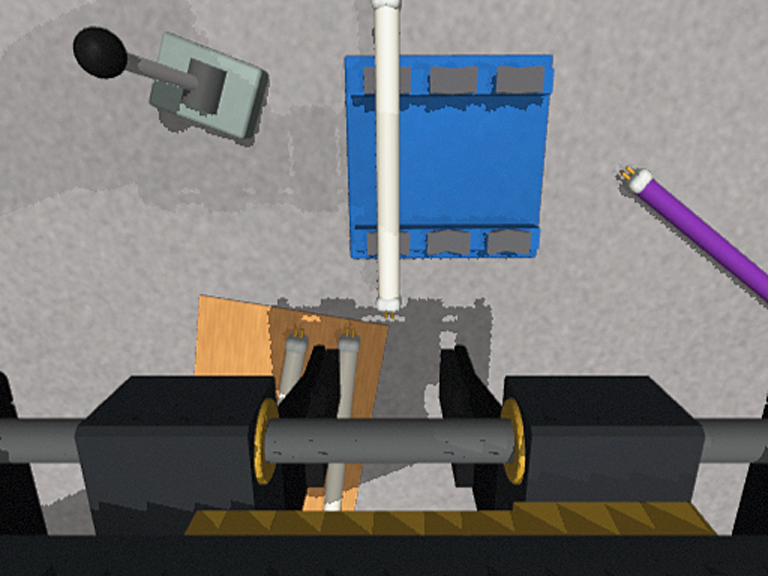

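```bash
python3 - <<'E'
from h import *
plan((.51,-.08,.28,95))
c=get_calibration("scene"); print(plane(c,(290,181),.046))
E
```

```text
(0.51, -0.08, 0.28, 95) step/5: [-0.0929, -0.0358, -0.017, -0.0001, -0.0, 0.0239] final: [-0.465, -0.179, -0.085, -0.001, -0.0, 0.119]
(0.51, -0.08, 0.28, 95) step/5: [-0.0959, -0.027, -0.017, -0.0001, -0.0, 0.0239] final: [-0.479, -0.135, -0.085, -0.001, -0.0, 0.119]
[0.52120226 0.27481376 0.046     ]
```

Emit:
{"name": "drive_tool", "arguments": {
  "increments": [
    [-0.093, -0.036, -0.017, 0, 0, 0.024],
    [-0.186, -0.072, -0.034, 0, 0, 0.048],
    [-0.279, -0.107, -0.051, 0, 0, 0.072],
    [-0.372, -0.143, -0.068, 0, 0, 0.096],
    [-0.465, -0.179, -0.085, 0, 0, 0.119]
  ]
}}

```text
time: 40.12
ee_pos: [0.5238, 0.0681, 0.2546]
eef_rot: [0.64, 0.768, -0.0, -0.001]
ft_force: [0.8, -0.9, 0.1]
width: 0.0364
grip_force: 0.0
```

Emit:
{"name": "drive_tool", "arguments": {
  "increments": [
    [-0.096, -0.027, -0.017, 0, 0, 0.024],
    [-0.192, -0.054, -0.034, 0, 0, 0.048],
    [-0.288, -0.081, -0.051, 0, 0, 0.072],
    [-0.383, -0.108, -0.068, 0, 0, 0.096],
    [-0.479, -0.135, -0.085, 0, 0, 0.119]
  ]
}}

```text
time: 40.53
ee_pos: [0.5102, -0.0805, 0.2803]
eef_rot: [0.675, 0.738, -0.0, -0.0]
ft_force: [1.3, -0.3, -0.4]
width: 0.0363
grip_force: 0.0
```

Emit:
{"name": "drive_tool", "arguments": {
  "increments": [
    [0, 0, 0, 0, 0, 0],
    [0, 0, 0, 0, 0, 0],
    [0, 0, 0, 0, 0, 0],
    [0, 0, 0, 0, 0, 0],
    [0, 0, 0, 0, 0, 0]
  ]
}}

```text
time: 40.95
ee_pos: [0.5106, -0.079, 0.2802]
eef_rot: [0.675, 0.738, 0.0, -0.0]
ft_force: [-0.1, 0.7, 1.2]
width: 0.0365
grip_force: 0.0
```

```bash
python3 - <<'E'
from h import *
st(); c,im=snap("wrist","w13"); tubes(c,im,lo=300)
E
```

```text
t 40.95 p [ 0.5106 -0.079   0.2802] yaw 95.2 z [-0.  0. -1.] F [-0.1  0.7  1.2] w 0.0365 g 0.0 j7 0.09
tube [0.4933 0.0042 0.013 ] len 0.196 yaw 93.3 px [252.  82.] [ 12. 165.]
tube [0.5466 0.0131 0.013 ] len 0.188 yaw 98.6 px [295.  79.] [159.  12.]
tube [0.7668 0.0505 0.013 ] len 0.100 yaw 92.8 px [477.  68.] [ 7. 89.]
```

```bash
python3 - <<'E'
from h import *
plan((.5448,.0252,.14,98.7))
E
```

```text
(0.5448, 0.0252, 0.14, 98.7) step/5: [0.0673, 0.0289, 0.0935, -0.0, -0.0001, -0.0159] final: [0.337, 0.145, 0.468, -0.0, -0.0, -0.079]
```

Emit:
{"name": "drive_tool", "arguments": {
  "increments": [
    [0.067, 0.029, 0.094, 0, 0, -0.016],
    [0.135, 0.058, 0.187, 0, 0, -0.032],
    [0.202, 0.087, 0.281, 0, 0, -0.047],
    [0.27, 0.116, 0.374, 0, 0, -0.063],
    [0.337, 0.145, 0.468, 0, 0, -0.079]
  ]
}}

```text
time: 41.42
ee_pos: [0.5452, 0.0255, 0.1389]
eef_rot: [0.652, 0.758, 0.0, 0.0]
ft_force: [0.3, -0.3, 0.6]
width: 0.0369
grip_force: 0.0
```

Emit:
{"name": "drive_tool", "arguments": {
  "increments": [
    [0, 0, 0, 0, 0, 0],
    [0, 0, 0, 0, 0, 0],
    [0, 0, 0, 0, 0, 0],
    [0, 0, 0, 0, 0, 0],
    [0, 0, 0, 0, 0, 0]
  ]
}}

```text
time: 41.83
ee_pos: [0.5458, 0.0228, 0.1412]
eef_rot: [0.653, 0.757, 0.0, 0.001]
ft_force: [0.7, 0.1, 0.2]
width: 0.0364
grip_force: 0.0
```

```bash
python3 - <<'E'
from h import *
st(); c,im=snap("wrist","w14"); tubes(c,im,lo=300)
e=np.array([np.cos(np.radians(98.7)),np.sin(np.radians(98.7)),0])*.106
for s in (-1,0,1): print(proj(c,np.array([.5448,.0252,.013])+s*e))
plan((.5448,.0252,.0085,98.7))
E
```

```text
t 41.83 p [0.5458 0.0228 0.1412] yaw 98.5 z [ 0.002 -0.001 -1.   ] F [0.7 0.1 0.2] w 0.0364 g 0.0 j7 -0.16
tube [0.5382 0.0617 0.013 ] len 0.137 yaw 98.4 px [258. 135.] [156.  19.]
tube [0.4907 0.0519 0.013 ] len 0.132 yaw 94.3 px [203. 139.] [ 19. 149.]
tube [0.7661 0.044  0.013 ] len 0.090 yaw 91.6 px [497. 193.] [ 4. 97.]
[259.23856831 281.48092335]
[258.77283277 180.91324271]
[258.19744607  56.66825528]
(0.5448, 0.0252, 0.0085, 98.7) step/5: [0.0017, -0.0005, 0.0884, 0.0004, 0.0002, -0.0011] final: [0.009, -0.002, 0.442, 0.002, 0.001, -0.005]
```

Emit:
{"name": "drive_tool", "arguments": {
  "increments": [
    [0.003, -0.002, 0.1, 0, 0, 0],
    [0.005, -0.002, 0.2, 0, 0, 0],
    [0.005, -0.002, 0.3, 0, 0, 0],
    [0.005, -0.002, 0.39, 0, 0, 0],
    [0.005, -0.002, 0.44, 0, 0, 0]
  ]
}}

```text
time: 42.3
ee_pos: [0.5432, 0.0241, 0.0057]
eef_rot: [0.653, 0.757, -0.001, -0.001]
ft_force: [-0.9, -1.3, 0.2]
width: 0.037
grip_force: 0.0
```

Emit:
{"name": "drive_tool", "arguments": {
  "increments": [
    [0, 0, 0, 0, 0, 0],
    [0, 0, 0, 0, 0, 0],
    [0, 0, 0, 0, 0, 0],
    [0, 0, 0, 0, 0, 0],
    [0, 0, 0, 0, 0, 0]
  ],
  "claw": 1,
  "force": 35
}}

```text
time: 42.72
ee_pos: [0.5455, 0.025, 0.0097]
eef_rot: [0.653, 0.758, 0.001, 0.001]
ft_force: [-0.8, -0.6, 5.7]
width: 0.0146
grip_force: 35.0
```

Emit:
{"name": "drive_tool", "arguments": {
  "increments": [
    [0, 0, 0, 0, 0, 0],
    [0, 0, 0, 0, 0, 0],
    [0, 0, 0, 0, 0, 0],
    [0, 0, 0, 0, 0, 0],
    [0, 0, 0, 0, 0, 0]
  ]
}}

```text
time: 43.13
ee_pos: [0.5454, 0.025, 0.0096]
eef_rot: [0.653, 0.758, 0.001, 0.001]
ft_force: [-1.0, -0.7, 8.1]
width: 0.0148
grip_force: 35.0
```

Emit:
{"name": "drive_tool", "arguments": {
  "increments": [
    [0, 0, -0.08, 0, 0, 0],
    [0, 0, -0.18, 0, 0, 0],
    [0, 0, -0.28, 0, 0, 0],
    [0, 0, -0.38, 0, 0, 0],
    [0, 0, -0.473, 0, 0, 0]
  ]
}}

```text
time: 43.55
ee_pos: [0.5444, 0.0253, 0.1524]
eef_rot: [0.652, 0.758, 0.0, 0.001]
ft_force: [1.1, -0.3, -0.6]
width: 0.0148
grip_force: 35.0
```

```bash
python3 - <<'E'
from h import *
st(); plan((.608,.297,.15,105.6))
E
```

```text
t 43.55 p [0.5444 0.0253 0.1524] yaw 98.6 z [ 0.001 -0.    -1.   ] F [ 1.1 -0.3 -0.6] w 0.0148 g 35.0 j7 -0.16
(0.608, 0.297, 0.15, 105.6) step/5: [0.0864, 0.0345, 0.0008, 0.0002, 0.0001, -0.0156] final: [0.432, 0.172, 0.004, 0.001, 0.0, -0.078]
(0.608, 0.297, 0.15, 105.6) step/5: [0.0841, 0.0397, 0.0008, 0.0002, 0.0001, -0.0156] final: [0.421, 0.198, 0.004, 0.001, 0.0, -0.078]
```

Emit:
{"name": "drive_tool", "arguments": {
  "increments": [
    [0.086, 0.034, 0, 0, 0, -0.016],
    [0.173, 0.069, 0, 0, 0, -0.031],
    [0.259, 0.103, 0, 0, 0, -0.047],
    [0.346, 0.138, 0, 0, 0, -0.062],
    [0.432, 0.172, 0, 0, 0, -0.078]
  ]
}}

```text
time: 43.97
ee_pos: [0.5764, 0.1621, 0.1507]
eef_rot: [0.629, 0.777, 0.0, 0.001]
ft_force: [0.3, 0.7, -1.1]
width: 0.0145
grip_force: 35.0
```

Emit:
{"name": "drive_tool", "arguments": {
  "increments": [
    [0.084, 0.04, 0, 0, 0, -0.016],
    [0.168, 0.079, 0, 0, 0, -0.031],
    [0.253, 0.119, 0, 0, 0, -0.047],
    [0.337, 0.158, 0, 0, 0, -0.062],
    [0.421, 0.198, 0, 0, 0, -0.078]
  ]
}}

```text
time: 44.38
ee_pos: [0.6081, 0.2981, 0.1505]
eef_rot: [0.605, 0.796, 0.0, 0.0]
ft_force: [0.5, 0.7, -0.1]
width: 0.0148
grip_force: 35.0
```

Emit:
{"name": "drive_tool", "arguments": {
  "increments": [
    [0, 0, 0, 0, 0, 0],
    [0, 0, 0, 0, 0, 0],
    [0, 0, 0, 0, 0, 0],
    [0, 0, 0, 0, 0, 0],
    [0, 0, 0, 0, 0, 0]
  ]
}}

```text
time: 44.8
ee_pos: [0.6083, 0.2953, 0.1502]
eef_rot: [0.606, 0.796, -0.0, 0.001]
ft_force: [0.4, -0.4, -0.5]
width: 0.0152
grip_force: 35.0
```

```bash
python3 - <<'E'
from h import *
st(); plan((.6074,.297,.046,105.6))
E
```

```text
t 44.80 p [0.6083 0.2953 0.1502] yaw 105.5 z [ 0.001 -0.001 -1.   ] F [ 0.4 -0.4 -0.5] w 0.0152 g 35.0 j7 -0.52
(0.6074, 0.297, 0.046, 105.6) step/5: [0.0013, -0.0003, 0.0695, 0.0001, 0.0002, -0.0006] final: [0.006, -0.002, 0.347, 0.001, 0.001, -0.003]
```

Emit:
{"name": "drive_tool", "arguments": {
  "increments": [
    [0, -0.002, 0.08, 0, 0, 0],
    [0, -0.002, 0.17, 0, 0, 0],
    [0, -0.002, 0.26, 0, 0, 0],
    [0, -0.002, 0.32, 0, 0, 0],
    [0, -0.002, 0.347, 0, 0, 0]
  ]
}}

```text
time: 45.22
ee_pos: [0.6063, 0.2946, 0.043]
eef_rot: [0.605, 0.796, -0.002, -0.0]
ft_force: [0.0, 0.1, -1.1]
width: 0.0146
grip_force: 35.0
```

Emit:
{"name": "drive_tool", "arguments": {
  "increments": [
    [0, 0, 0.004, 0, 0, 0],
    [0, 0, 0.008, 0, 0, 0],
    [0, 0, 0.012, 0, 0, 0],
    [0, 0, 0.016, 0, 0, 0],
    [0, 0, 0.018, 0, 0, 0]
  ]
}}

```text
time: 45.63
ee_pos: [0.6077, 0.297, 0.0415]
eef_rot: [0.605, 0.796, 0.001, 0.0]
ft_force: [0.0, -0.9, -0.3]
width: 0.0151
grip_force: 35.0
```

Emit:
{"name": "drive_tool", "arguments": {
  "increments": [
    [0, 0, 0.001, 0, 0, 0],
    [0, 0, 0.002, 0, 0, 0],
    [0, 0, 0.002, 0, 0, 0],
    [0, 0, 0.003, 0, 0, 0],
    [0, 0, 0.003, 0, 0, 0]
  ]
}}

```text
time: 46.05
ee_pos: [0.6072, 0.2968, 0.0395]
eef_rot: [0.605, 0.796, 0.0, 0.0]
ft_force: [-0.2, -0.9, 0.1]
width: 0.0151
grip_force: 35.0
```

```bash
python3 - <<'E'
from h import *
st()
E
```

```text
t 46.05 p [0.6072 0.2968 0.0395] yaw 105.6 z [ 0. -0. -1.] F [-0.2 -0.9  0.1] w 0.0151 g 35.0 j7 -0.57
```

Emit:
{"name": "drive_tool", "arguments": {
  "increments": [
    [0, 0, 0.001, 0, 0, 0],
    [0, 0, 0.002, 0, 0, 0],
    [0, 0, 0.003, 0, 0, 0],
    [0, 0, 0.003, 0, 0, 0],
    [0, 0, 0.003, 0, 0, 0]
  ]
}}

```text
time: 46.47
ee_pos: [0.6073, 0.2968, 0.0391]
eef_rot: [0.605, 0.796, 0.0, 0.0]
ft_force: [-1.8, -2.0, 5.6]
width: 0.0149
grip_force: 35.0
```

Emit:
{"name": "drive_tool", "arguments": {
  "increments": [
    [0, 0, 0, 0, 0, 0],
    [0, 0, 0, 0, 0, 0],
    [0, 0, 0, 0, 0, 0],
    [0, 0, 0, 0, 0, 0],
    [0, 0, 0, 0, 0, 0]
  ],
  "claw": 0.7
}}

```text
time: 46.88
ee_pos: [0.6072, 0.2967, 0.0385]
eef_rot: [0.605, 0.796, -0.0, -0.0]
ft_force: [-0.5, 0.3, 0.4]
width: 0.0252
grip_force: 0.0
```

Emit:
{"name": "drive_tool", "arguments": {
  "increments": [
    [0, 0, -0.05, 0, 0, 0],
    [0, 0, -0.15, 0, 0, 0],
    [0, 0, -0.26, 0, 0, 0],
    [0, 0, -0.37, 0, 0, 0],
    [0, 0, -0.48, 0, 0, 0]
  ]
}}

```text
time: 47.3
ee_pos: [0.6069, 0.2969, 0.1855]
eef_rot: [0.605, 0.796, 0.0, 0.0]
ft_force: [0.2, 0.7, -0.1]
width: 0.0259
grip_force: 0.0
```

Emit:
{"name": "drive_tool", "arguments": {
  "increments": [
    [-0.05, 0, -0.1, 0, 0, 0],
    [-0.1, 0, -0.2, 0, 0, 0],
    [-0.16, 0, -0.3, 0, 0, 0],
    [-0.2, 0, -0.36, 0, 0, 0],
    [-0.2, 0, -0.36, 0, 0, 0]
  ],
  "claw": 0.58
}}

```text
time: 47.72
ee_pos: [0.6256, 0.2367, 0.2967]
eef_rot: [0.606, 0.795, 0.003, 0.002]
ft_force: [-0.1, 0.2, 0.2]
width: 0.0361
grip_force: 0.0
```

```bash
python3 - <<'E'
from h import *
st(); c,im=snap("wrist","w15"); tubes(c,im,z=.043,lo=300)
print("scene");c,t=snap("scene","s4"); tubes(c,t,lo=100,z=.046); plan((.49,-.08,.28,93.5))
E
```

```text
t 47.72 p [0.6256 0.2367 0.2967] yaw 105.3 z [ 0.007  0.002 -1.   ] F [-0.1  0.2  0.2] w 0.0361 g 0.0 j7 -0.39
scene
tube [0.4936 0.7596 0.046 ] len 0.501 yaw 3.1 px [382. 138.] [107.   8.]
tube [0.4808 0.6945 0.046 ] len 0.468 yaw 2.8 px [368. 140.] [99. 13.]
tube [0.5207 0.2774 0.046 ] len 0.211 yaw 105.6 px [290. 181.] [ 4. 45.]
tube [0.6052 0.3031 0.046 ] len 0.220 yaw 105.6 px [307. 194.] [ 4. 48.]
(0.49, -0.08, 0.28, 93.5) step/5: [-0.0905, -0.0713, 0.0038, 0.0002, -0.0001, 0.0267] final: [-0.453, -0.357, 0.019, 0.001, -0.0, 0.134]
(0.49, -0.08, 0.28, 93.5) step/5: [-0.0975, -0.0614, 0.0039, 0.0002, -0.0001, 0.0267] final: [-0.488, -0.307, 0.02, 0.001, -0.0, 0.134]
```

```bash
python3 - <<'E'
from h import *
plan((.4925,.0126,.16,93.6)); c=get_calibration("scene"); tubes(c,cv2.imread("pics/s4.png"),lo=60,z=.013)
E
```

```text
(0.4925, 0.0126, 0.16, 93.6) step/5: [-0.061, -0.0623, 0.0439, 0.0002, -0.0001, 0.0265] final: [-0.305, -0.312, 0.219, 0.001, -0.0, 0.133]
(0.4925, 0.0126, 0.16, 93.6) step/5: [-0.0672, -0.0556, 0.0439, 0.0002, -0.0001, 0.0265] final: [-0.336, -0.278, 0.22, 0.001, -0.0, 0.133]
tube [0.4742 0.789  0.013 ] len 0.514 yaw 3.1 px [382. 138.] [107.   8.]
tube [0.4611 0.7221 0.013 ] len 0.481 yaw 2.8 px [368. 140.] [99. 13.]
tube [0.5021 0.2937 0.013 ] len 0.217 yaw 105.6 px [290. 181.] [ 4. 45.]
tube [0.5888 0.32   0.013 ] len 0.226 yaw 105.6 px [307. 194.] [ 4. 48.]
```

Emit:
{"name": "drive_tool", "arguments": {
  "increments": [
    [-0.061, -0.062, 0.044, 0, 0, 0.027],
    [-0.122, -0.125, 0.088, 0, 0, 0.053],
    [-0.183, -0.187, 0.131, 0, 0, 0.08],
    [-0.244, -0.25, 0.175, 0, 0, 0.106],
    [-0.305, -0.312, 0.219, 0, 0, 0.133]
  ]
}}

```text
time: 48.23
ee_pos: [0.5557, 0.1255, 0.2231]
eef_rot: [0.645, 0.764, -0.001, -0.001]
ft_force: [-0.9, -0.8, -0.1]
width: 0.0364
grip_force: 0.0
```

Emit:
{"name": "drive_tool", "arguments": {
  "increments": [
    [-0.067, -0.056, 0.044, 0, 0, 0.027],
    [-0.134, -0.111, 0.088, 0, 0, 0.053],
    [-0.202, -0.167, 0.132, 0, 0, 0.08],
    [-0.269, -0.222, 0.176, 0, 0, 0.106],
    [-0.336, -0.278, 0.22, 0, 0, 0.133]
  ]
}}

```text
time: 48.65
ee_pos: [0.4904, 0.0122, 0.1573]
eef_rot: [0.684, 0.729, -0.001, -0.001]
ft_force: [0.3, -0.2, -0.1]
width: 0.037
grip_force: 0.0
```

Emit:
{"name": "drive_tool", "arguments": {
  "increments": [
    [0, 0, 0, 0, 0, 0],
    [0, 0, 0, 0, 0, 0],
    [0, 0, 0, 0, 0, 0],
    [0, 0, 0, 0, 0, 0],
    [0, 0, 0, 0, 0, 0]
  ]
}}

```text
time: 49.07
ee_pos: [0.4927, 0.0138, 0.1592]
eef_rot: [0.684, 0.73, 0.0, -0.0]
ft_force: [-0.1, 1.0, -0.2]
width: 0.0363
grip_force: 0.0
```

```bash
python3 - <<'E'
from h import *
st(); c,im=snap("wrist","w16"); tubes(c,im,lo=300)
plan((.4925,.0126,.0085,93.6))
E
```

```text
t 49.07 p [0.4927 0.0138 0.1592] yaw 93.7 z [ 0.001  0.001 -1.   ] F [-0.1  1.  -0.2] w 0.0363 g 0.0 j7 -0.15
tube [0.5246 0.0399 0.013 ] len 0.116 yaw 94.0 px [295. 151.] [ 17. 120.]
(0.4925, 0.0126, 0.0085, 93.6) step/5: [-0.0007, -0.0001, 0.1004, 0.0001, -0.0001, 0.0005] final: [-0.003, -0.001, 0.502, 0.001, -0.001, 0.002]
```

Emit:
{"name": "drive_tool", "arguments": {
  "increments": [
    [-0.07, 0.02, -0.08, 0, 0, 0],
    [-0.14, 0.04, -0.16, 0, 0, 0],
    [-0.21, 0.06, -0.24, 0, 0, 0],
    [-0.28, 0.08, -0.32, 0, 0, 0],
    [-0.35, 0.1, -0.4, 0, 0, 0]
  ]
}}

```text
time: 49.53
ee_pos: [0.5292, -0.0909, 0.2804]
eef_rot: [0.684, 0.729, 0.0, 0.0]
ft_force: [1.3, 0.2, 0.0]
width: 0.0372
grip_force: 0.0
```

Emit:
{"name": "drive_tool", "arguments": {
  "increments": [
    [0, 0, 0, 0, 0, 0],
    [0, 0, 0, 0, 0, 0],
    [0, 0, 0, 0, 0, 0],
    [0, 0, 0, 0, 0, 0],
    [0, 0, 0, 0, 0, 0]
  ]
}}

```text
time: 49.95
ee_pos: [0.5283, -0.0894, 0.2782]
eef_rot: [0.684, 0.73, -0.0, -0.001]
ft_force: [0.6, 0.8, -0.4]
width: 0.0363
grip_force: 0.0
```

```bash
python3 - <<'E'
from h import *
st(); c,im=snap("wrist","w17"); tubes(c,im,lo=300)
c,t=snap("scene","s5"); print("scene"); tubes(c,t,lo=60,z=.016,thr=190)
E
```

```text
t 49.95 p [ 0.5283 -0.0894  0.2782] yaw 93.7 z [-0.001  0.    -1.   ] F [ 0.6  0.8 -0.4] w 0.0363 g 0.0 j7 0.06
tube [ 0.5271 -0.0105  0.013 ] len 0.206 yaw 93.5 px [263.  86.] [ 13. 173.]
tube [0.7669 0.0507 0.013 ] len 0.100 yaw 92.6 px [465.  52.] [ 7. 91.]
scene
tube [0.4468 0.7198 0.016 ] len 0.505 yaw 3.3 px [366. 138.] [104.  10.]
tube [0.4759 0.7837 0.016 ] len 0.502 yaw 3.2 px [381. 138.] [104.   7.]
tube [0.5046 0.2923 0.016 ] len 0.210 yaw 105.6 px [290. 181.] [ 3. 44.]
tube [0.5924 0.313  0.016 ] len 0.209 yaw 105.7 px [306. 195.] [ 3. 45.]
tube [ 0.5263 -0.0066  0.016 ] len 0.206 yaw 93.3 px [228. 214.] [ 3. 51.]
```

```bash
python3 - <<'E'
from h import *
plan((.527,-.0065,.14,93.5))
E
```

```text
(0.527, -0.0065, 0.14, 93.5) step/5: [0.0555, 0.0027, 0.0923, -0.0002, -0.0, 0.0007] final: [0.277, 0.013, 0.462, -0.001, -0.0, 0.004]
```

Emit:
{"name": "drive_tool", "arguments": {
  "increments": [
    [0.055, 0.003, 0.092, 0, 0, 0],
    [0.11, 0.005, 0.185, 0, 0, 0.001],
    [0.166, 0.008, 0.277, 0, 0, 0.002],
    [0.222, 0.01, 0.37, 0, 0, 0.003],
    [0.277, 0.013, 0.462, 0, 0, 0.004]
  ]
}}

```text
time: 50.47
ee_pos: [0.527, -0.0063, 0.139]
eef_rot: [0.686, 0.728, -0.0, 0.0]
ft_force: [0.0, -0.3, 0.2]
width: 0.0364
grip_force: 0.0
```

Emit:
{"name": "drive_tool", "arguments": {
  "increments": [
    [0, 0, 0, 0, 0, 0],
    [0, 0, 0, 0, 0, 0],
    [0, 0, 0, 0, 0, 0],
    [0, 0, 0, 0, 0, 0],
    [0, 0, 0, 0, 0, 0]
  ]
}}

```text
time: 50.88
ee_pos: [0.5283, -0.0083, 0.1416]
eef_rot: [0.686, 0.727, 0.0, 0.001]
ft_force: [-0.2, 0.6, 0.1]
width: 0.0366
grip_force: 0.0
```

```bash
python3 - <<'E'
from h import *
st(); c,im=snap("wrist","w18"); tubes(c,im,lo=300)
plan((.527,-.0065,.0085,93.5))
E
```

```text
t 50.88 p [ 0.5283 -0.0083  0.1416] yaw 93.3 z [ 0.002 -0.001 -1.   ] F [-0.2  0.6  0.1] w 0.0366 g 0.0 j7 -0.17
tube [0.5234 0.0308 0.013 ] len 0.135 yaw 93.2 px [256. 136.] [153.  19.]
(0.527, -0.0065, 0.0085, 93.5) step/5: [0.0012, -0.0008, 0.0886, 0.0004, 0.0002, -0.0007] final: [0.006, -0.004, 0.443, 0.002, 0.001, -0.004]
```

Emit:
{"name": "drive_tool", "arguments": {
  "increments": [
    [0.001, -0.003, 0.1, 0, 0, 0],
    [0.001, -0.006, 0.2, 0, 0, 0],
    [0.001, -0.006, 0.3, 0, 0, 0],
    [0.001, -0.006, 0.39, 0, 0, 0],
    [0.001, -0.006, 0.44, 0, 0, 0]
  ]
}}

```text
time: 51.35
ee_pos: [0.5245, -0.0079, 0.006]
eef_rot: [0.686, 0.728, -0.001, -0.001]
ft_force: [-0.3, -0.8, -0.4]
width: 0.0363
grip_force: 0.0
```

Emit:
{"name": "drive_tool", "arguments": {
  "increments": [
    [0, 0, 0, 0, 0, 0],
    [0, 0, 0, 0, 0, 0],
    [0, 0, 0, 0, 0, 0],
    [0, 0, 0, 0, 0, 0],
    [0, 0, 0, 0, 0, 0]
  ],
  "claw": 1,
  "force": 35
}}

```text
time: 51.77
ee_pos: [0.5268, -0.0073, 0.0099]
eef_rot: [0.686, 0.728, 0.001, 0.001]
ft_force: [-0.5, -0.2, 4.8]
width: 0.0149
grip_force: 35.0
```

Emit:
{"name": "drive_tool", "arguments": {
  "increments": [
    [0, 0, 0, 0, 0, 0],
    [0, 0, 0, 0, 0, 0],
    [0, 0, 0, 0, 0, 0],
    [0, 0, 0, 0, 0, 0],
    [0, 0, 0, 0, 0, 0]
  ]
}}

```text
time: 52.18
ee_pos: [0.5268, -0.0073, 0.0099]
eef_rot: [0.686, 0.728, 0.001, 0.001]
ft_force: [-1.8, -0.8, 7.1]
width: 0.0147
grip_force: 35.0
```

Emit:
{"name": "drive_tool", "arguments": {
  "increments": [
    [0, 0, -0.08, 0, 0, 0],
    [0, 0, -0.18, 0, 0, 0],
    [0, 0, -0.28, 0, 0, 0],
    [0, 0, -0.38, 0, 0, 0],
    [0, 0, -0.473, 0, 0, 0]
  ]
}}

```text
time: 52.6
ee_pos: [0.5257, -0.007, 0.1526]
eef_rot: [0.686, 0.728, 0.0, 0.001]
ft_force: [1.5, -2.2, -1.4]
width: 0.0151
grip_force: 35.0
```

```bash
python3 - <<'E'
from h import *
st(); plan((.5652,.2854,.15,105.6))
E
```

```text
t 52.60 p [ 0.5257 -0.007   0.1526] yaw 93.4 z [ 0.001 -0.    -1.   ] F [ 1.5 -2.2 -1.4] w 0.0151 g 35.0 j7 -0.16
(0.5652, 0.2854, 0.15, 105.6) step/5: [0.0965, 0.019, 0.0008, 0.0001, 0.0001, -0.027] final: [0.483, 0.095, 0.004, 0.001, 0.0, -0.135]
(0.5652, 0.2854, 0.15, 105.6) step/5: [0.0939, 0.0291, 0.0009, 0.0001, 0.0001, -0.027] final: [0.47, 0.146, 0.004, 0.001, 0.0, -0.135]
```

Emit:
{"name": "drive_tool", "arguments": {
  "increments": [
    [0.097, 0.019, 0, 0, 0, -0.027],
    [0.193, 0.038, 0, 0, 0, -0.054],
    [0.29, 0.057, 0, 0, 0, -0.081],
    [0.386, 0.076, 0, 0, 0, -0.108],
    [0.483, 0.095, 0, 0, 0, -0.135]
  ]
}}

```text
time: 53.02
ee_pos: [0.5456, 0.1403, 0.151]
eef_rot: [0.646, 0.763, 0.0, 0.001]
ft_force: [0.4, -1.0, -0.8]
width: 0.0151
grip_force: 35.0
```

Emit:
{"name": "drive_tool", "arguments": {
  "increments": [
    [0.094, 0.029, 0, 0, 0, -0.027],
    [0.188, 0.058, 0, 0, 0, -0.054],
    [0.282, 0.088, 0, 0, 0, -0.081],
    [0.376, 0.117, 0, 0, 0, -0.108],
    [0.47, 0.146, 0, 0, 0, -0.135]
  ]
}}

```text
time: 53.43
ee_pos: [0.5656, 0.2868, 0.1508]
eef_rot: [0.605, 0.797, 0.0, 0.0]
ft_force: [1.0, 0.5, -1.6]
width: 0.0149
grip_force: 35.0
```

Emit:
{"name": "drive_tool", "arguments": {
  "increments": [
    [0, 0, 0, 0, 0, 0],
    [0, 0, 0, 0, 0, 0],
    [0, 0, 0, 0, 0, 0],
    [0, 0, 0, 0, 0, 0],
    [0, 0, 0, 0, 0, 0]
  ]
}}

```text
time: 53.85
ee_pos: [0.5659, 0.284, 0.1504]
eef_rot: [0.606, 0.796, -0.0, 0.0]
ft_force: [-0.3, 0.4, -0.8]
width: 0.0149
grip_force: 35.0
```

```bash
python3 - <<'E'
from h import *
st(); plan((.5652,.2854,.046,105.6)); c,im=snap("wrist","w19"); tubes(c,im,lo=300,z=.045)
E
```

```text
t 53.85 p [0.5659 0.284  0.1504] yaw 105.4 z [ 0.001 -0.001 -1.   ] F [-0.3  0.4 -0.8] w 0.0149 g 35.0 j7 -0.54
(0.5652, 0.2854, 0.046, 105.6) step/5: [0.0011, -0.0002, 0.0696, 0.0001, 0.0002, -0.0007] final: [0.005, -0.001, 0.348, 0.0, 0.001, -0.003]
tube [0.5154 0.2975 0.045 ] len 0.163 yaw 107.5 px [205. 152.] [195.  21.]
```

Emit:
{"name": "drive_tool", "arguments": {
  "increments": [
    [0, -0.001, 0.08, 0, 0, 0],
    [0, -0.001, 0.17, 0, 0, 0],
    [0, -0.001, 0.26, 0, 0, 0],
    [0, -0.001, 0.32, 0, 0, 0],
    [0, -0.001, 0.347, 0, 0, 0]
  ]
}}

```text
time: 54.32
ee_pos: [0.5641, 0.2836, 0.0434]
eef_rot: [0.605, 0.796, -0.002, -0.001]
ft_force: [0.4, -0.9, -0.1]
width: 0.0151
grip_force: 35.0
```

Emit:
{"name": "drive_tool", "arguments": {
  "increments": [
    [0, 0, 0.004, 0, 0, 0],
    [0, 0, 0.008, 0, 0, 0],
    [0, 0, 0.012, 0, 0, 0],
    [0, 0, 0.016, 0, 0, 0],
    [0, 0, 0.018, 0, 0, 0]
  ]
}}

```text
time: 54.73
ee_pos: [0.5656, 0.2857, 0.0416]
eef_rot: [0.605, 0.796, 0.001, 0.0]
ft_force: [-0.4, 0.9, -0.3]
width: 0.0149
grip_force: 35.0
```

Emit:
{"name": "drive_tool", "arguments": {
  "increments": [
    [0, 0, 0.001, 0, 0, 0],
    [0, 0, 0.002, 0, 0, 0],
    [0, 0, 0.003, 0, 0, 0],
    [0, 0, 0.005, 0, 0, 0],
    [0, 0, 0.005, 0, 0, 0]
  ]
}}

```text
time: 55.15
ee_pos: [0.5652, 0.2855, 0.0399]
eef_rot: [0.605, 0.796, 0.0, 0.0]
ft_force: [-1.8, -1.3, 4.7]
width: 0.0151
grip_force: 35.0
```

```bash
python3 - <<'E'
from h import *
st()
E
```

```text
t 55.15 p [0.5652 0.2855 0.0399] yaw 105.6 z [ 0. -0. -1.] F [-1.8 -1.3  4.7] w 0.0151 g 35.0 j7 -0.60
```

Emit:
{"name": "drive_tool", "arguments": {
  "increments": [
    [0, 0, 0, 0, 0, 0],
    [0, 0, 0, 0, 0, 0],
    [0, 0, 0, 0, 0, 0],
    [0, 0, 0, 0, 0, 0],
    [0, 0, 0, 0, 0, 0]
  ],
  "claw": 0.7
}}

```text
time: 55.57
ee_pos: [0.5651, 0.2854, 0.0391]
eef_rot: [0.605, 0.796, -0.0, 0.0]
ft_force: [-0.3, -0.3, -0.0]
width: 0.0251
grip_force: 0.0
```

Emit:
{"name": "drive_tool", "arguments": {
  "increments": [
    [0, 0, -0.05, 0, 0, 0],
    [0, 0, -0.15, 0, 0, 0],
    [0, 0, -0.26, 0, 0, 0],
    [0, 0, -0.37, 0, 0, 0],
    [0, 0, -0.48, 0, 0, 0]
  ]
}}

```text
time: 55.98
ee_pos: [0.5648, 0.2856, 0.186]
eef_rot: [0.605, 0.797, 0.0, 0.0]
ft_force: [0.2, 0.1, -0.2]
width: 0.0261
grip_force: 0.0
```

Emit:
{"name": "drive_tool", "arguments": {
  "increments": [
    [-0.07, -0.04, -0.06, 0, 0, 0],
    [-0.15, -0.08, -0.12, 0, 0, 0],
    [-0.22, -0.12, -0.18, 0, 0, 0],
    [-0.3, -0.16, -0.24, 0, 0, 0],
    [-0.38, -0.2, -0.3, 0, 0, 0]
  ],
  "claw": 1
}}

```text
time: 56.4
ee_pos: [0.5371, 0.1589, 0.2752]
eef_rot: [0.604, 0.797, 0.0, 0.0]
ft_force: [0.7, -0.7, 1.0]
width: 0.0031
grip_force: 0.0
```

Emit:
{"name": "drive_tool", "arguments": {
  "increments": [
    [0, 0, 0, 0, 0, 0],
    [0, 0, 0, 0, 0, 0],
    [0, 0, 0, 0, 0, 0],
    [0, 0, 0, 0, 0, 0],
    [0, 0, 0, 0, 0, 0]
  ]
}}

```text
time: 56.82
ee_pos: [0.5374, 0.1607, 0.2728]
eef_rot: [0.604, 0.797, -0.0, -0.001]
ft_force: [0.1, 0.3, -0.4]
width: 0.0003
grip_force: 0.0
```

```bash
python3 - <<'E'
from h import *
st(); c,im=snap("wrist","w20"); np.savez("w20.npz",**c); tubes(c,im,z=.043,lo=300)
g=cv2.resize(im,None,fx=1.5,fy=1.5,interpolation=cv2.INTER_CUBIC); cv2.imwrite("pics/w20c.png",g)
c2,t=snap("scene","s6"); print("scene"); tubes(c2,t,lo=60,z=.046,thr=190)
E
```

```text
t 56.82 p [0.5374 0.1607 0.2728] yaw 105.7 z [-0.001  0.    -1.   ] F [ 0.1  0.3 -0.4] w 0.0003 g 0.0 j7 -0.26
tube [0.528 0.252 0.043] len 0.166 yaw 105.6 px [274.  77.] [ 13. 155.]
tube [0.5706 0.2637 0.043 ] len 0.167 yaw 105.7 px [313.  78.] [ 14. 156.]
tube [0.6138 0.2761 0.043 ] len 0.167 yaw 106.3 px [352.  77.] [ 14. 156.]
scene
tube [0.4658 0.693  0.046 ] len 0.492 yaw 3.3 px [366. 139.] [104.  11.]
tube [0.4935 0.757  0.046 ] len 0.490 yaw 3.2 px [381. 138.] [104.   7.]
tube [0.5216 0.2776 0.046 ] len 0.205 yaw 105.7 px [290. 181.] [ 3. 44.]
tube [0.5646 0.287  0.046 ] len 0.203 yaw 105.7 px [298. 188.] [ 3. 44.]
tube [0.6072 0.2978 0.046 ] len 0.204 yaw 106.1 px [306. 195.] [ 3. 45.]
```

View pics/w20c.png

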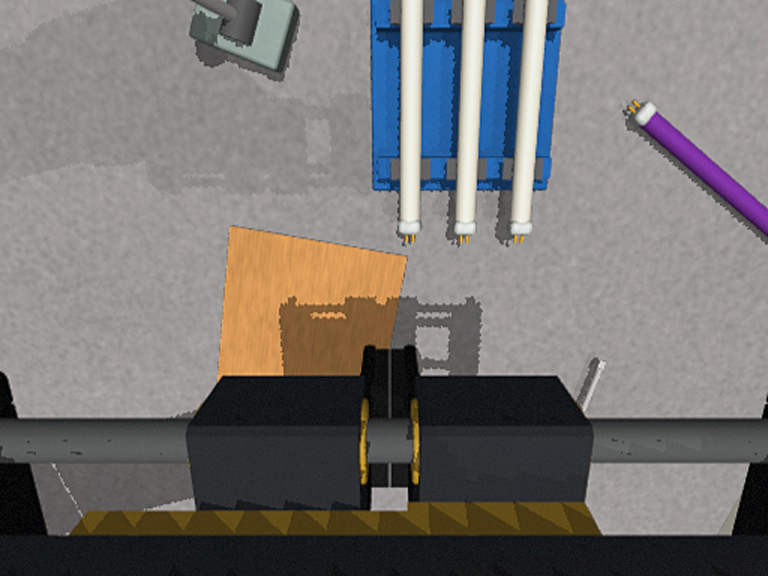

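```bash
python3 - <<'E'
from h import *
ct,cs=get_calibration("top"),get_calibration("scene")
T=cv2.imread("pics/top0.png"); S=cv2.imread("pics/s6.png"); S0=cv2.imread("pics/scene0.png")
def dark(im,roi,thr=45):
    x0,y0,x1,y1=roi; return [(ce+[x0,y0],a) for ce,a,m in blobs(im[y0:y1,x0:x1].max(2)<thr,8,400)]
print(dark(T,(180,200,215,235)),dark(S0,(255,130,295,175)),dark(S,(255,130,295,175)))
a=dark(T,(180,200,215,235))[0][0]; b=max(dark(S0,(255,130,295,175)),key=lambda q:q[1])[0]
print("ball",tri(ct,a,cs,b))
# block: greenish-grey
for n,c,im,roi in (("top",ct,T,(180,195,220,235)),("scene",cs,S0,(255,145,300,180))):
    x0,y0,x1,y1=roi; w=im[y0:y1,x0:x1].astype(int); m=(w[...,1]-w[...,2]>8)
    for ce,ar,mm in blobs(m,30,900):
        r=rect(mm); bx=cv2.boxPoints(r)+[x0,y0]; print(n,(ce+[x0,y0]).round(1),ar,plane(c,np.array(r[0])+[x0,y0],.02).round(4),[plane(c,q,.025)[:2].round(3).tolist() for q in bx])
# stack check
hsv=cv2.cvtColor(S,cv2.COLOR_BGR2HSV)
g=(.5834,-.3005)
for z in (.16,.19,.204): print("stack top exp",z,proj(cs,(*g,z)).round(1))
cv2.imwrite("pics/f.png",np.hstack([cv2.resize(S[130:270,110:220],None,fx=3.6,fy=3.6,interpolation=cv2.INTER_CUBIC),cv2.resize(S0[110:200,230:300],(392,504),interpolation=cv2.INTER_CUBIC)]))
E
```

```text
[(array([190.47272727, 222.56363636]), np.int32(55))] [(array([273.38461538, 144.38461538]), np.int32(13))] [(array([262.45714286, 143.08571429]), np.int32(35)), (array([288.40384615, 159.05769231]), np.int32(52))]
ball (array([0.35585912, 0.29295328, 0.09436937]), np.float64(0.0016113728574442083))
top [198.8 210.1] 80 [0.3972 0.2893 0.02  ] [[0.374, 0.311], [0.421, 0.311], [0.419, 0.266], [0.372, 0.267]]
scene [276.3 163.7] 62 [0.4019 0.2814 0.02  ] [[0.401, 0.242], [0.367, 0.271], [0.409, 0.316], [0.443, 0.287]]
scene [293.5 177.2] 39 [0.4916 0.3144 0.02  ] [[0.47, 0.3], [0.492, 0.341], [0.518, 0.323], [0.497, 0.283]]
stack top exp 0.16 [156.  241.1]
stack top exp 0.19 [154.2 236.9]
stack top exp 0.204 [153.3 234.8]
```

View pics/f.png

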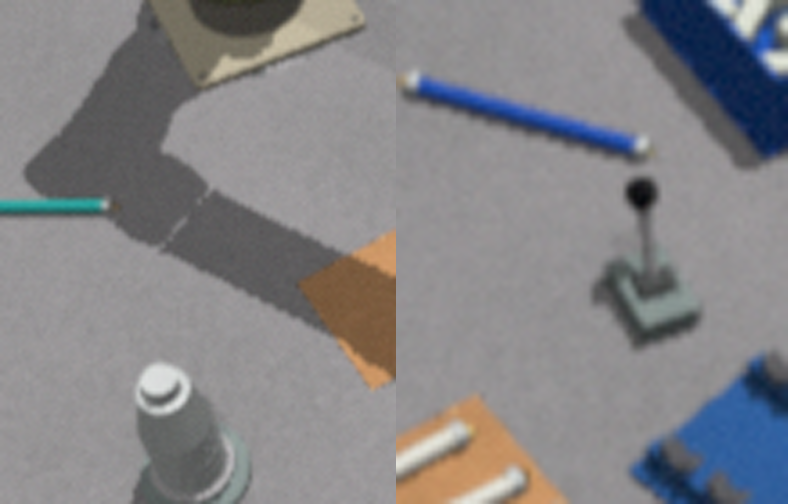

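```bash
python3 - <<'E'
from h import *
plan((.37,.21,.28,86))
E
```

```text
(0.37, 0.21, 0.28, 86) step/5: [0.062, -0.0986, -0.0047, -0.0002, -0.0001, 0.0874] final: [0.31, -0.493, -0.024, -0.001, -0.0, 0.437]
```

Emit:
{"name": "drive_tool", "arguments": {
  "increments": [
    [0.062, -0.099, -0.005, 0, 0, 0.087],
    [0.124, -0.197, -0.01, 0, 0, 0.175],
    [0.186, -0.296, -0.014, 0, 0, 0.262],
    [0.248, -0.394, -0.019, 0, 0, 0.35],
    [0.31, -0.493, -0.024, 0, 0, 0.437]
  ]
}}

```text
time: 57.33
ee_pos: [0.3687, 0.2103, 0.2799]
eef_rot: [0.733, 0.68, -0.0, -0.0]
ft_force: [-1.0, 0.3, 1.5]
width: 0.0001
grip_force: 0.0
```

Emit:
{"name": "drive_tool", "arguments": {
  "increments": [
    [0, 0, 0, 0, 0, 0],
    [0, 0, 0, 0, 0, 0],
    [0, 0, 0, 0, 0, 0],
    [0, 0, 0, 0, 0, 0],
    [0, 0, 0, 0, 0, 0]
  ]
}}

```text
time: 57.75
ee_pos: [0.371, 0.2091, 0.2801]
eef_rot: [0.732, 0.681, -0.0, -0.001]
ft_force: [-0.1, -0.4, -0.9]
width: 0.0003
grip_force: 0.0
```

```bash
python3 - <<'E'
from h import *
st(); c,im=snap("wrist","w21"); w=im.astype(int)
for ce,a,m in blobs(im.max(2)<40,150,3000):
    if ce[1]<230: print("ball",ce.round(1),a,np.round(rect(m)[1],0),plane(c,ce,.0922).round(4))
m=(w[...,1]-w[...,2]>6)&(w[...,1]>90); m[230:]=0
m=cv2.morphologyEx(m.astype(np.uint8),cv2.MORPH_OPEN,np.ones((3,3)))
for ce,a,mm in blobs(m,400,9000):
    r=rect(mm); b=[plane(c,q,.025) for q in cv2.boxPoints(r)]
    print("block",a,plane(c,r[0],.025).round(4),[(np.linalg.norm(b[i+1]-b[i]).round(3),np.degrees(np.arctan2(*(b[i+1]-b[i])[[1,0]])).round(1)) for i in (0,1)])
E
```

```text
t 57.75 p [0.371  0.2091 0.2801] yaw 85.9 z [-0.002  0.001 -1.   ] F [-0.1 -0.4 -0.9] w 0.0003 g 0.0 j7 -0.54
ball [236.9  90.9] 474 [25. 24.] [0.3534 0.2922 0.0922]
block 443 [0.586  0.2908 0.025 ] [(np.float64(0.009), np.float64(6.0)), (np.float64(0.08), np.float64(-74.2))]
block 747 [0.5427 0.2796 0.025 ] [(np.float64(0.014), np.float64(8.3)), (np.float64(0.083), np.float64(-73.7))]
block 1191 [0.4982 0.2702 0.025 ] [(np.float64(0.021), np.float64(10.3)), (np.float64(0.097), np.float64(-73.3))]
block 1503 [0.3861 0.2901 0.025 ] [(np.float64(0.048), np.float64(84.8)), (np.float64(0.068), np.float64(-4.1))]
```

```bash
python3 - <<'E'
from h import *
plan((.305,.2964,.2,85.5),(.305,.2964,.075,85.5),(.394,.2894,.075,85.5))
E
```

```text
(0.305, 0.2964, 0.2, 85.5) step/5: [0.0548, -0.0479, 0.0535, -0.0004, -0.0003, 0.0017] final: [0.274, -0.24, 0.268, -0.002, -0.001, 0.009]
(0.305, 0.2964, 0.075, 85.5) step/5: [0.0, -0.0, 0.0833, 0.0, 0.0, -0.0] final: [0.0, -0.0, 0.417, 0.0, 0.0, -0.0]
(0.394, 0.2894, 0.075, 85.5) step/5: [0.0, 0.0595, 0.0, 0.0, 0.0, 0.0] final: [0.0, 0.298, 0.0, 0.0, 0.0, 0.0]
```

Emit:
{"name": "drive_tool", "arguments": {
  "increments": [
    [0.055, -0.048, 0.054, 0, 0, 0.002],
    [0.11, -0.096, 0.107, 0, 0, 0.004],
    [0.164, -0.144, 0.161, 0, 0, 0.006],
    [0.219, -0.192, 0.214, 0, 0, 0.008],
    [0.274, -0.24, 0.268, 0, 0, 0.009]
  ]
}}

```text
time: 58.22
ee_pos: [0.304, 0.2973, 0.1993]
eef_rot: [0.734, 0.679, 0.0, -0.0]
ft_force: [-0.1, 0.2, -0.5]
width: 0.0002
grip_force: 0.0
```

Emit:
{"name": "drive_tool", "arguments": {
  "increments": [
    [0, 0, 0, 0, 0, 0],
    [0, 0, 0, 0, 0, 0],
    [0, 0, 0, 0, 0, 0],
    [0, 0, 0, 0, 0, 0],
    [0, 0, 0, 0, 0, 0]
  ]
}}

```text
time: 58.63
ee_pos: [0.3054, 0.2961, 0.2005]
eef_rot: [0.735, 0.678, 0.0, -0.0]
ft_force: [0.7, -1.0, 0.7]
width: 0.0005
grip_force: 0.0
```

```bash
python3 - <<'E'
from h import *
st(); print(np.round(read_state()["joint_positions"],2)); plan((.305,.2964,.075,85.5))
E
```

```text
t 58.63 p [0.3054 0.2961 0.2005] yaw 85.4 z [ 0.  0. -1.] F [ 0.7 -1.   0.7] w 0.0005 g 0.0 j7 -0.83
[ 0.37 -0.11 -1.15  1.94 -0.1   1.25 -0.83]
(0.305, 0.2964, 0.075, 85.5) step/5: [0.0002, -0.0003, 0.0837, 0.0001, -0.0001, -0.0004] final: [0.001, -0.002, 0.418, 0.001, -0.001, -0.002]
```

Emit:
{"name": "drive_tool", "arguments": {
  "increments": [
    [0, 0, 0.08, 0, 0, 0],
    [0, 0, 0.17, 0, 0, 0],
    [0, 0, 0.26, 0, 0, 0],
    [0, 0, 0.35, 0, 0, 0],
    [0, 0, 0.418, 0, 0, 0]
  ]
}}

```text
time: 59.05
ee_pos: [0.3048, 0.2957, 0.0729]
eef_rot: [0.735, 0.678, -0.0, -0.0]
ft_force: [0.6, -1.0, 0.7]
width: 0.0006
grip_force: 0.0
```

Emit:
{"name": "drive_tool", "arguments": {
  "increments": [
    [0, 0.04, 0, 0, 0, 0],
    [0, 0.08, 0, 0, 0, 0],
    [0, 0.12, 0, 0, 0, 0],
    [0, 0.16, 0, 0, 0, 0],
    [0, 0.2, 0, 0, 0, 0]
  ]
}}

```text
time: 59.47
ee_pos: [0.3664, 0.2917, 0.0754]
eef_rot: [0.735, 0.678, 0.001, 0.0]
ft_force: [-0.3, 0.2, 1.5]
width: 0.0003
grip_force: 0.7
```

```bash
python3 - <<'E'
from h import *
st(); print(np.round(read_state()["joint_positions"],2))
E
```

```text
t 59.47 p [0.3664 0.2917 0.0754] yaw 85.4 z [ 0.001  0.    -1.   ] F [-0.3  0.2  1.5] w 0.0003 g 0.7 j7 -1.10
[ 0.23  0.31 -1.1   1.99  0.33  1.03 -1.1 ]
```

Emit:
{"name": "drive_tool", "arguments": {
  "increments": [
    [0, 0.02, 0, 0, 0, 0],
    [0, 0.04, 0, 0, 0, 0],
    [0, 0.06, 0, 0, 0, 0],
    [0, 0.08, 0, 0, 0, 0],
    [0, 0.09, 0, 0, 0, 0]
  ]
}}

```text
time: 59.88
ee_pos: [0.3919, 0.2895, 0.0746]
eef_rot: [0.734, 0.679, -0.0, 0.0]
ft_force: [-1.9, 0.1, 0.2]
width: 0.0006
grip_force: 0.3
```

```bash
python3 - <<'E'
from h import *
st()
E
```

```text
t 59.88 p [0.3919 0.2895 0.0746] yaw 85.5 z [ 0. -0. -1.] F [-1.9  0.1  0.2] w 0.0006 g 0.3 j7 -1.09
```

Emit:
{"name": "drive_tool", "arguments": {
  "increments": [
    [0, 0.004, 0, 0, 0, 0],
    [0, 0.008, 0, 0, 0, 0],
    [0, 0.012, 0, 0, 0, 0],
    [0, 0.012, 0, 0, 0, 0],
    [0, 0.012, 0, 0, 0, 0]
  ]
}}

```text
time: 60.3
ee_pos: [0.3947, 0.2895, 0.0747]
eef_rot: [0.734, 0.679, 0.0, 0.0]
ft_force: [-0.7, 0.9, 0.4]
width: 0.0003
grip_force: 0.2
```

Emit:
{"name": "drive_tool", "arguments": {
  "increments": [
    [0, 0.003, 0, 0, 0, 0],
    [0, 0.006, 0, 0, 0, 0],
    [0, 0.008, 0, 0, 0, 0],
    [0, 0.008, 0, 0, 0, 0],
    [0, 0.008, 0, 0, 0, 0]
  ]
}}

```text
time: 60.72
ee_pos: [0.3973, 0.2892, 0.0746]
eef_rot: [0.734, 0.679, 0.0, 0.0]
ft_force: [-1.0, 0.5, 0.2]
width: 0.0005
grip_force: 0.2
```

```bash
python3 - <<'E'
from h import *
st(); c,im=snap("scene","s7"); print([(ce+[255,130],a) for ce,a,m in blobs(im[130:190,255:330].max(2)<40,6,400)]); print(proj(c,(.424,.287,.0922)))
E
```

```text
t 60.72 p [0.3973 0.2892 0.0746] yaw 85.5 z [ 0. -0. -1.] F [-1.   0.5  0.2] w 0.0005 g 0.2 j7 -1.09
[(array([280.49234694, 142.31632653]), np.int32(392))]
[280.9138521  156.26558754]
```

Not yet at the stop; keep pushing in small steps.

Emit:
{"name": "drive_tool", "arguments": {
  "increments": [
    [0, 0.004, 0, 0, 0, 0],
    [0, 0.008, 0, 0, 0, 0],
    [0, 0.012, 0, 0, 0, 0],
    [0, 0.012, 0, 0, 0, 0],
    [0, 0.012, 0, 0, 0, 0]
  ]
}}

```text
time: 61.18
ee_pos: [0.4008, 0.289, 0.0746]
eef_rot: [0.734, 0.679, -0.0, -0.0]
ft_force: [-1.2, -0.1, 0.7]
width: 0.0007
grip_force: 0.7
```

Emit:
{"name": "drive_tool", "arguments": {
  "increments": [
    [0, 0.003, 0, 0, 0, 0],
    [0, 0.006, 0, 0, 0, 0],
    [0, 0.008, 0, 0, 0, 0],
    [0, 0.008, 0, 0, 0, 0],
    [0, 0.008, 0, 0, 0, 0]
  ]
}}

```text
time: 61.6
ee_pos: [0.4016, 0.2889, 0.0743]
eef_rot: [0.734, 0.679, -0.001, -0.001]
ft_force: [-7.5, -0.0, 2.1]
width: 0.0003
grip_force: 4.1
```

```bash
python3 - <<'E'
from h import *
st()
E
```

```text
t 61.60 p [0.4016 0.2889 0.0743] yaw 85.6 z [-0.003 -0.001 -1.   ] F [-7.5 -0.   2.1] w 0.0003 g 4.1 j7 -1.08
```

Emit:
{"name": "drive_tool", "arguments": {
  "increments": [
    [0, 0.002, 0, 0, 0, 0],
    [0, 0.004, 0, 0, 0, 0],
    [0, 0.004, 0, 0, 0, 0],
    [0, 0.004, 0, 0, 0, 0],
    [0, 0.004, 0, 0, 0, 0]
  ]
}}

```text
time: 62.02
ee_pos: [0.4019, 0.2889, 0.0741]
eef_rot: [0.734, 0.679, -0.002, -0.001]
ft_force: [-10.2, 0.4, 3.6]
width: 0.001
grip_force: 5.8
```

Emit:
{"name": "drive_tool", "arguments": {
  "increments": [
    [0, -0.03, 0, 0, 0, 0],
    [0, -0.07, 0, 0, 0, 0],
    [0, -0.11, 0, 0, 0, 0],
    [0, -0.15, 0, 0, 0, 0],
    [0, -0.17, 0, 0, 0, 0]
  ]
}}

```text
time: 62.43
ee_pos: [0.3517, 0.2928, 0.0746]
eef_rot: [0.734, 0.679, -0.0, 0.0]
ft_force: [0.5, -0.2, -0.2]
width: 0.0005
grip_force: 0.0
```

Emit:
{"name": "drive_tool", "arguments": {
  "increments": [
    [0, 0, -0.06, 0, 0, 0],
    [0, 0, -0.18, 0, 0, 0],
    [0, 0, -0.3, 0, 0, 0],
    [0, 0, -0.42, 0, 0, 0],
    [0, 0, -0.54, 0, 0, 0]
  ]
}}

```text
time: 62.85
ee_pos: [0.3527, 0.2929, 0.2381]
eef_rot: [0.734, 0.679, 0.0, 0.0]
ft_force: [1.5, -1.2, -0.2]
width: 0.0006
grip_force: 0.0
```

Emit:
{"name": "drive_tool", "arguments": {
  "increments": [
    [-0.1, 0, 0, 0, 0, 0],
    [-0.2, 0, 0, 0, 0, 0],
    [-0.3, 0, 0, 0, 0, 0],
    [-0.3, 0, 0, 0, 0, 0],
    [-0.3, 0, 0, 0, 0, 0]
  ]
}}

```text
time: 63.27
ee_pos: [0.3465, 0.2016, 0.2367]
eef_rot: [0.735, 0.678, 0.0, 0.001]
ft_force: [-0.2, 0.4, 0.1]
width: 0.0005
grip_force: 0.0
```

```bash
python3 - <<'E'
from h import *
st(); c,im=snap("wrist","w22")
for ce,a,m in blobs(im.max(2)<40,100,3000):
    if ce[1]<230: print("ball",ce.round(1),a,np.round(rect(m)[1],0),plane(c,ce,.0922).round(4))
c2,t=snap("scene","s8"); tubes(c2,t,lo=60,z=.046,thr=190)
b=[(ce+[255,130],a) for ce,a,m in blobs(t[130:190,255:330].max(2)<40,6,400)]; print(b,proj(c2,(.424,.287,.0922)).round(1))
d=cv2.absdiff(t[215:270,120:190],cv2.imread("pics/s6.png")[215:270,120:190]).max(); print("stack diff",d)
E
```

```text
t 63.27 p [0.3465 0.2016 0.2367] yaw 85.3 z [ 0.002 -0.002 -1.   ] F [-0.2  0.4  0.1] w 0.0005 g 0.0 j7 -0.48
ball [338.3  79.6] 651 [28. 30.] [0.4238 0.2865 0.0922]
tube [0.4651 0.6948 0.046 ] len 0.493 yaw 3.3 px [366. 138.] [104.  10.]
tube [0.4922 0.7569 0.046 ] len 0.487 yaw 3.2 px [381. 137.] [104.   7.]
tube [0.5225 0.2745 0.046 ] len 0.205 yaw 105.9 px [290. 182.] [ 3. 44.]
tube [0.5648 0.287  0.046 ] len 0.203 yaw 106.0 px [298. 188.] [ 3. 44.]
tube [0.6071 0.2977 0.046 ] len 0.204 yaw 105.9 px [306. 195.] [ 3. 45.]
[(array([280.6, 156.6]), np.int32(15))] [280.9 156.3]
stack diff 54
```

```bash
python3 - <<'E'
from h import *
for f in ("s6","s8"):
    im=cv2.imread(f"pics/{f}.png"); print(f,[(ce.round(1)+[120,215],a) for ce,a,m in blobs(im[215:270,120:190].min(2)>195,8,400)])
print(close_job())
E
```

```text
s6 [(array([155.1, 235.6]), np.int32(80))]
s8 [(array([155. , 235.7]), np.int32(78))]
the job is handed in; nothing more can be done
None
```

The job is handed in at about 63 s, before any verdict came back. All four shades are nested with light pushes of about 6 N. All three tubes lie in their own grooves, including one that was knocked aside partway through. The call lever went over last, against its stop, and the final camera check agreed with all of this.

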